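# Check the desk stamps for loose handles

## Robot

A 6-joint arm with a two-finger parallel gripper is mounted at the origin on the work surface; the furniture and walls round the work are solid. World frame = base frame: x ahead of the robot, y to its left, z up, the work surface at z = 0. Lengths are in m, angles in rad, forces in N, time in s.
With the tool pointing down it reaches from about 0.25 to 0.775 m from the base axis. Payload 4 kg.
Tool frame: the origin (TCP) lies at the very end of the fingers, on their centre line; the grasp point (between the pads) lies 19 mm behind it; z points along the fingers, y is the direction in which the jaws open and shut (so a half turn about z gives the same grasp; the last joint's range is limited). The gripper opens to 94 mm and grips with 3 to 60 N. Pads are 16 mm wide; open, the fingers measure 119 mm over their backs; the gripper's body (75 mm by 177 mm) begins 78 mm behind the grasp point.
Start: joints at [-1.441, 0.087, 1.371, -0, 1.684, -0.103], TCP at [0.127, -0.535, 0.206] pointing down, gripper open.
Joint ranges: [-3.1, 3.1], [-0.76, 2.03], [0.27, 2.55], [-1.08, 4.22], [0.17, 2.65], [-2.57, 2.57]. Speed limits (rad/s): [2.79, 2.79, 3.14, 3.14, 3.14, 3.14].

## Interface

Orientations are given as [roll, pitch, yaw] about the fixed x, y, z axes, in that order (R = Rz(yaw) Ry(pitch) Rx(roll)).
In Python, from bench import robot, snapshot, models gives the robot as it stands.
- The arm moves only by the tool arm_command, never from a script. Its argument "commands" is text: rows parted by semicolons, each of 7 numbers parted by spaces: the shift along the tool's x, y, z in mm, then the turn, a rotation vector about the tool's x, y, z in degrees, then the opening, from 0 (shut) to 1 (fully open). In form: tx ty tz rx ry rz hand; .... A call has 1 to 12 rows; each row shifts and turns the pose as measured when the row begins, along the tool's axes as they then stand; what a row does not reach is not made up. A row lasts 1/8 s, in which the tool goes at most 62.5 mm and 10.7 degrees, less where a joint would pass 70% of its speed; a pose out of reach is approached as far as the arm can. A call is refused whole if a number of a shift passes 62.5 or a number of a turn 10.7, either way. A call with a gripper value outside its range is refused whole. The fingers move at their own pace and stop on an object; the grip force is fixed at half the most. Time passes only in rows, so rows that do not move let the fingers close. It gives the time, the measured TCP pose, the force and the opening at its end, in the units of the state.
- robot.get_obs(): the state, without advancing time (a new reading comes with each control period).
- snapshot(name): name is "side" or "top" or "wrist"; returns a dict with "img" (480x640x3 uint8, blue, green, red), "camera_matrix" (3x3 intrinsics, pixels), "origin" and "rotation" of the camera in the world. Camera axes: x right, y down, z forward; pixel columns grow to the right and rows downward; lengths in m; the calibration is good to about 2 mm. A picture is of the moment at which its call begins. There is no depth.
- robot.close_job(): hands the job in, once; it reports no verdict.
Trained networks look in a picture, given as the dict that the camera call returned (one of the last four; its "shot" number tells which), for a name from the list of things; names that differ only in an ending like _2 or _b are one class to them, and where a whole thing is asked for, a point or a joint stands for the part that bears it (a point fixed in the world has none). Each returns a list of dicts, best first, with "conf" (0 to 1); they miss things now and then, are a little off and sometimes report something else, mostly with a low value. They report only what shows in the picture. A call takes as long as a camera call. They do not tell look-alikes from the thing itself.
- models.spot_in(query, picture): "bbox" ([left, top, width, height] as shares, 0 to 1, of the picture: columns of its width, rows of its height, round what is visible of it).
- models.tip_of(query, picture): "centre" ([column, row] as shares, 0 to 1, of the picture: columns of its width, rows of its height: a listed point, or the origin of a listed thing).
The state is a dict: "time": time; "joint_positions": joint angles; "qvel": joint speeds; "joint_torque": joint torques, N m; "tool_pos": TCP position; "ee_rot": TCP orientation; "wrist_force": force on the tool from outside, world axes, zero at the start; "wrist_torque": the same for the moment, N m; "width": finger opening in m.
Only numpy, scipy, OpenCV 4.12 (cv2) and the standard library are available. Lean on these libraries where they do the work, as an engineer would, in place of code of your own. Each camera call takes 0.05 s, during which the arm holds its last target. There are 200 camera calls.

## Task

First stand every tipped-over stamp back upright in the grey lane with the others. Then wiggle the handles of the stamps in the lane to and fro along the longer side of their blocks to feel which ones have play, and stand the stamps with loose handles upright in the aluminium repair tray, leaving the sound ones standing in the lane. Leave the ink pad and the label roll where they are.

Things in the scene. Friction and masses are not known exactly. Their poses are not given: they have to be found in the camera images.
- lane_floor (a point): stamp lane: a fixed grey shallow tray, 118 x 490 mm outside, 5 mm wide rim standing 7 mm above its floor. This point is the centre of the floor (upper face, 4 mm above the table). x runs across the lane, y along it. Up to six stamps stand or lie in it in one row along y, about 76 mm apart.
- repair_floor (a point): repair tray: a fixed aluminium tray, 250 x 104 mm outside, 4 mm walls standing 18 mm above its floor. This point is the centre of the floor (upper face, 4 mm above the table). x runs along its long side, y across it. Empty at the start.
- ink_pad: ink pad in its closed grey case, 60 x 90 x 15 mm, loose, behind the lane; a bystander. Origin at the centre of its underside.
- label_roll: roll of white labels lying flat, about 106 x 67 x 30 mm, loose, between the robot and the trays; a bystander. Origin at its underside.
- stamp_a: hand stamp (0.23 to 0.39 kg, 77 mm tall): wooden block 34 x 44 x 20 mm (x, y, z) with a round wooden handle on top. All stamps look the same. Origin at the centre of the block's underside; z runs from there to the handle when the handle is straight; y is the block's longer side. A tipped stamp lies on one of its 44 x 20 mm sides, knob and block along the table; set down on the edge of its block with less than about 35 degrees of lean, it falls upright by itself.
- stamp_a_knob (a point): centre of the ball end (30 mm across) of stamp_a's handle, 62 mm above the stamp's underside; grip it here. Between ball and block the neck is 13 mm thick. z runs along the handle. Rock it by 10 to 12 mm each way; a firm grip here also drags or tips the block somewhat.
- stamp_a_handle (a joint): lean of the handle in its block (rad) about the stamp's x axis through a pivot 20 mm above its underside: the ball end, 42 mm from the pivot, moves along the stamp's y (positive: to -y). A handle with play tips limply to 0.30 either way (12 mm at the ball) and a feeble spring centres it; a sound one gives under 0.02 and takes the whole stamp along. At rest they look alike.
- stamp_b: another hand stamp, the same as stamp_a.
- stamp_b_knob (a point): the same point of stamp_b.
- stamp_b_handle (a joint): the same for stamp_b.
- stamp_c: another hand stamp, the same as stamp_a.
- stamp_c_knob (a point): the same point of stamp_c.
- stamp_c_handle (a joint): the same for stamp_c.
- stamp_d: another hand stamp, the same as stamp_a.
- stamp_d_knob (a point): the same point of stamp_d.
- stamp_d_handle (a joint): the same for stamp_d.
- stamp_e: another hand stamp, the same as stamp_a.
- stamp_e_knob (a point): the same point of stamp_e.
- stamp_e_handle (a joint): the same for stamp_e.
- stamp_f: another hand stamp, the same as stamp_a.
- stamp_f_knob (a point): the same point of stamp_f.
- stamp_f_handle (a joint): the same for stamp_f.
Things that resemble listed ones, but are neither listed nor needed, are in the scene too. Leave any green or orange look-alike of the stamp_d alone.

How it is judged:
On the way, in this order (a step that is already met when the one before it is completed fails the run):
1. every stamp stands upright in the lane at the same time, its handle straight (x of stamp_a in the frame of lane_floor between -0.055 and 0.055 m and y of stamp_a in the frame of lane_floor between -0.24 and 0.24 m and z of stamp_a in the frame of lane_floor between -0.006 and 0.006 m and angle between each of stamp_a, stamp_b, stamp_c, stamp_d, stamp_e, stamp_f's own z axis and vertical below 0.12 rad and linear speed of each of stamp_a, stamp_b, stamp_c, stamp_d, stamp_e, stamp_f below 0.02 m/s and value of joint stamp_a_handle between -0.05 and 0.05 rad and x of stamp_b in the frame of lane_floor between -0.055 and 0.055 m and y of stamp_b in the frame of lane_floor between -0.24 and 0.24 m and z of stamp_b in the frame of lane_floor between -0.006 and 0.006 m and value of joint stamp_b_handle between -0.05 and 0.05 rad and x of stamp_c in the frame of lane_floor between -0.055 and 0.055 m and y of stamp_c in the frame of lane_floor between -0.24 and 0.24 m and z of stamp_c in the frame of lane_floor between -0.006 and 0.006 m and value of joint stamp_c_handle between -0.05 and 0.05 rad and x of stamp_d in the frame of lane_floor between -0.055 and 0.055 m and y of stamp_d in the frame of lane_floor between -0.24 and 0.24 m and z of stamp_d in the frame of lane_floor between -0.006 and 0.006 m and value of joint stamp_d_handle between -0.05 and 0.05 rad and x of stamp_e in the frame of lane_floor between -0.055 and 0.055 m and y of stamp_e in the frame of lane_floor between -0.24 and 0.24 m and z of stamp_e in the frame of lane_floor between -0.006 and 0.006 m and value of joint stamp_e_handle between -0.05 and 0.05 rad and x of stamp_f in the frame of lane_floor between -0.055 and 0.055 m and y of stamp_f in the frame of lane_floor between -0.24 and 0.24 m and z of stamp_f in the frame of lane_floor between -0.006 and 0.006 m and value of joint stamp_f_handle between -0.05 and 0.05 rad), for 0.2 s.
2. after that, a handle that has play has been rocked one way, by 0.07 rad or more (value of joint any of stamp_b_handle, stamp_c_handle, stamp_e_handle above 0.07 rad), for 0.05 s.
3. and a handle that has play has been rocked the other way, by 0.07 rad or more (value of joint any of stamp_b_handle, stamp_c_handle, stamp_e_handle below -0.07 rad), for 0.05 s.
At the end, for the whole second after the job is handed in: every stamp with a loose handle stands upright (block within 0.12 rad) on the floor inside the repair tray, every stamp with a sound handle stands upright (within 0.12 rad) on the floor inside the lane, and all are at rest (x of stamp_a in the frame of lane_floor between -0.055 and 0.055 m and y of stamp_a in the frame of lane_floor between -0.24 and 0.24 m and z of stamp_a in the frame of lane_floor between -0.006 and 0.006 m and angle between each of stamp_a, stamp_d, stamp_f, stamp_b, stamp_c, stamp_e's own z axis and vertical below 0.12 rad and linear speed of each of stamp_a, stamp_d, stamp_f, stamp_b, stamp_c, stamp_e below 0.02 m/s and x of stamp_d in the frame of lane_floor between -0.055 and 0.055 m and y of stamp_d in the frame of lane_floor between -0.24 and 0.24 m and z of stamp_d in the frame of lane_floor between -0.006 and 0.006 m and x of stamp_f in the frame of lane_floor between -0.055 and 0.055 m and y of stamp_f in the frame of lane_floor between -0.24 and 0.24 m and z of stamp_f in the frame of lane_floor between -0.006 and 0.006 m and x of stamp_b in the frame of repair_floor between -0.118 and 0.118 m and y of stamp_b in the frame of repair_floor between -0.047 and 0.047 m and z of stamp_b in the frame of repair_floor between -0.006 and 0.006 m and x of stamp_c in the frame of repair_floor between -0.118 and 0.118 m and y of stamp_c in the frame of repair_floor between -0.047 and 0.047 m and z of stamp_c in the frame of repair_floor between -0.006 and 0.006 m and x of stamp_e in the frame of repair_floor between -0.118 and 0.118 m and y of stamp_e in the frame of repair_floor between -0.047 and 0.047 m and z of stamp_e in the frame of repair_floor between -0.006 and 0.006 m); the robot touches nothing.
It fails at once if the ink pad is moved by more than 30 mm (distance of ink_pad from where it was at the start of the episode above 0.03 m).
It fails at once if the label roll is moved by more than 30 mm (distance of label_roll from where it was at the start of the episode above 0.03 m).
Of stamp_b, stamp_d, stamp_f only 2 to 3 are there at a start; the rules pass over those that are not, and their reading is None.
At some moment in a run one of stamp_a, stamp_b, stamp_c, stamp_d, stamp_e, stamp_f may be knocked a few centimetres aside while the robot is not near it.
Once in a run the grip may slacken for a moment while it holds something.
It also fails if it takes over 210 s, if anything falls off the work surface, if the arm or the gripper's body presses on something with over 40 N, if the wrist force passes 120 N, or if a joint passes its speed limit or range.

## Working session

There is one attempt and no reset: what is moved stays moved. The work goes in short steps, Python scripts to look and compute and a tool call to move; the robot and the scene stay as the last step left them, time stands still between calls to the robot, and variables do not carry over. Pictures are saved under pics/ and viewed, about 12 in all and at most 16, crops included, and the job is handed in when it is done.

Besides the shell and the picture viewer there is one more tool, called after "Emit:" as name(argument=value, ...), one argument or row to a line, values as JSON. arm_command: Moves the arm, as the interface text tells. Its arguments: {"type":"object","properties":{"commands":{"type":"string"}},"required":["commands"]}

```bash
ls; mkdir -p pics
cat > h.py <<'E'
import numpy as np, cv2
from bench import robot, snapshot, models
def ray(s,c,r):
    K=np.array(s["camera_matrix"]);d=np.array(s["rotation"])@np.linalg.inv(K)@np.array([c,r,1.]);return np.array(s["origin"]),d
def onz(s,c,r,z):
    o,d=ray(s,c,r);return o+d*(z-o[2])/d[2]
def pix(s,p):
    q=np.array(s["rotation"]).T@(np.array(p)-np.array(s["origin"]));q=np.array(s["camera_matrix"])@q;return q[:2]/q[2]
def tips(q,s,z,m=.15):
    for t in models.tip_of(q,s):
        if t["conf"]<m: continue
        c,r=t["centre"][0]*640,t["centre"][1]*480
        print(q,round(t["conf"],2),"px",round(c),round(r),"xyz",onz(s,c,r,z).round(4))
def state():
    o=robot.get_obs();print("t",round(o["time"],2),"p",np.round(o["tool_pos"],4),"rot",np.round(o["ee_rot"],3),"F",np.round(o["wrist_force"],1),"w",round(o["width"],4),"q",np.round(o["joint_positions"],2))
E
python3 - <<'E'
from h import *
state()
for n in ("top","side"):
    s=snapshot(n);cv2.imwrite(f"pics/{n}0.png",s["img"]);print(n,np.round(s["origin"],3),np.round(s["rotation"],2).tolist())
    tips("lane_floor",s,.004);tips("repair_floor",s,.004);tips("stamp_a_knob",s,.066);tips("stamp_a",s,.004);tips("label_roll",s,0);tips("ink_pad",s,0)
E
```

```text
pics
t 0.0 p [ 0.1268 -0.5346  0.2043] rot [-3.139 -0.     0.233] F [ 0.4 -0.4  0. ] w 0.0938 q [-1.44  0.09  1.37 -0.    1.68 -0.1 ]
top [ 0.33  -0.015  1.036] [-2.92, 0.0, -1.42]Traceback (most recent call last):
  File "<stdin>", line 5, in <module>
  File "h.py", line 13, in tips
    print(q,round(t["conf"],2),"px",round(c),round(r),"xyz",onz(s,c,r,z).round(4))
                                                            ~~~^^^^^^^^^
  File "h.py", line 6, in onz
    o,d=ray(s,c,r);return o+d*(z-o[2])/d[2]
                                       ~^^^
IndexError: invalid index to scalar variable.
```

```bash
sed -i 's/^from bench.*/&\nfrom scipy.spatial.transform import Rotation as R\nrot=lambda s: R.from_euler("xyz",s["rotation"]).as_matrix()/; s/np.array(s\["rotation"\])/rot(s)/' h.py
python3 - <<'E'
from h import *
for n in ("top","side"):
    s=snapshot(n);cv2.imwrite(f"pics/{n}0.png",s["img"]);print(n,np.round(s["origin"],3),np.round(s["rotation"],2).tolist())
    tips("lane_floor",s,.004);tips("repair_floor",s,.004);tips("stamp_a_knob",s,.066);tips("stamp_a",s,.004);tips("label_roll",s,0);tips("ink_pad",s,0)
E
```

```text
top [ 0.33  -0.015  1.036] [-2.92, 0.0, -1.42]
lane_floor 0.76 px 282 223 xyz [0.5873 0.1191 0.004 ]
repair_floor 0.93 px 451 278 xyz [ 0.5141 -0.2921  0.004 ]
stamp_a_knob 0.6 px 227 206 xyz [0.5945 0.2428 0.066 ]
stamp_a 0.93 px 224 273 xyz [0.4489 0.2329 0.004 ]
stamp_a 0.91 px 208 207 xyz [0.601  0.3036 0.004 ]
stamp_a 0.79 px 324 246 xyz [0.5467 0.0127 0.004 ]
stamp_a 0.78 px 295 228 xyz [0.5806 0.0879 0.004 ]
stamp_a 0.74 px 402 345 xyz [ 0.3472 -0.1934  0.004 ]
stamp_a 0.72 px 356 238 xyz [ 0.576  -0.0606  0.004 ]
stamp_a 0.67 px 284 272 xyz [0.4714 0.0952 0.004 ]
stamp_a 0.59 px 271 202 xyz [0.6346 0.1556 0.004 ]
stamp_a 0.53 px 234 210 xyz [0.6035 0.2394 0.004 ]
label_roll 0.68 px 338 314 xyz [ 0.3948 -0.0434  0.    ]
ink_pad 0.88 px 326 164 xyz [0.755  0.0365 0.    ]
ink_pad 0.39 px 233 212 xyz [0.5976 0.2412 0.    ]
side [0.478 0.701 0.569] [-2.18, 0.02, -3.03]
lane_floor 0.98 px 309 314 xyz [0.5888 0.1335 0.004 ]
lane_floor 0.28 px 287 400 xyz [0.5955 0.3124 0.004 ]
repair_floor 0.68 px 366 200 xyz [ 0.5043 -0.2889  0.004 ]
repair_floor 0.22 px 285 315 xyz [0.6314 0.1395 0.004 ]
stamp_a_knob 0.58 px 292 334 xyz [0.5962 0.2407 0.066 ]
stamp_a 0.9 px 388 360 xyz [0.4482 0.225  0.004 ]
stamp_a 0.82 px 284 314 xyz [0.6332 0.1381 0.004 ]
stamp_a 0.77 px 327 248 xyz [ 0.5788 -0.0696  0.004 ]
stamp_a 0.72 px 380 299 xyz [0.4633 0.0807 0.004 ]
stamp_a 0.67 px 288 401 xyz [0.5926 0.3139 0.004 ]
stamp_a 0.59 px 432 220 xyz [ 0.3457 -0.2016  0.004 ]
label_roll 0.94 px 413 264 xyz [ 0.3955 -0.0356  0.    ]
label_roll 0.58 px 279 371 xyz [0.6179 0.2586 0.    ]
ink_pad 0.72 px 234 276 xyz [0.757  0.0354 0.    ]
ink_pad 0.62 px 285 315 xyz [0.6326 0.1347 0.    ]
```

View pics/top0.png

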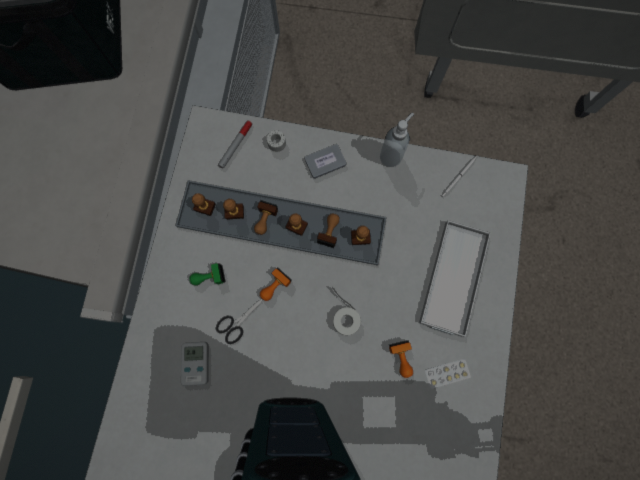

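View pics/side0.png

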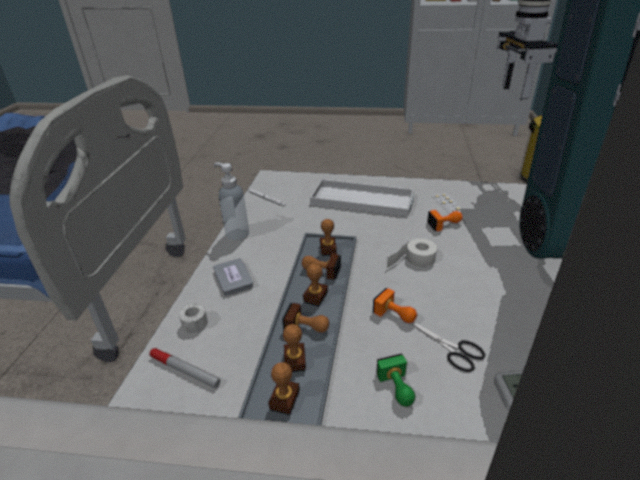

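Run:
```python
from h import *
s=snapshot("top");im=s["img"]
cv2.imwrite("pics/lane1.png",cv2.resize(im[170:280,170:400],None,fx=3.4,fy=3.4,interpolation=cv2.INTER_CUBIC))
for c in [(189,183),(385,217),(380,264),(178,226)]: print(c,onz(s,*c,.011).round(3))
for c in [(446,222),(488,234),(464,335),(419,323)]: print("tray",c,onz(s,*c,.022).round(3))
for b in models.spot_in("stamp_a",s):
    l,t,w,h=np.array(b["bbox"])*[640,480,640,480]; print(round(b["conf"],2),np.round([l,t,l+w,t+h],1))
```

```text
(189, 183) [0.653 0.359 0.011]
(385, 217) [ 0.636 -0.122  0.011]
(380, 264) [ 0.522 -0.123  0.011]
(178, 226) [0.543 0.362 0.011]
tray (446, 222) [ 0.641 -0.264  0.022]
tray (488, 234) [ 0.627 -0.364  0.022]
tray (464, 335) [ 0.388 -0.325  0.022]
tray (419, 323) [ 0.399 -0.224  0.022]
0.96 [388.8 340.5 412.4 380.6]
0.81 [192.5 193.4 217.7 217.6]
0.8 [351.6 227.  368.9 244.1]
0.77 [316.1 212.1 342.6 246.3]
0.75 [191.1 260.7 222.5 285.9]
0.7 [284.6 213.2 306.6 236.1]
0.7 [258.5 268.2 290.4 302.6]
0.66 [224.7 199.3 238.3 220.4]
0.57 [255.4 196.8 278.7 234.5]
```

View pics/lane1.png

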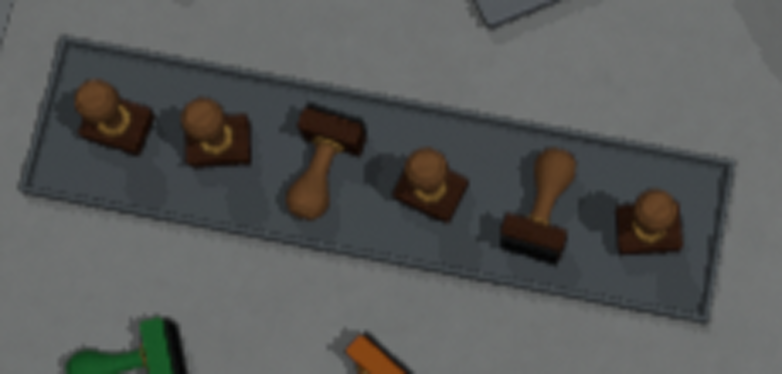

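Two brown stamps are tipped in the lane: T1 (block px 268,208, knob 260,228) and T2 (block 327,240, knob 333,219). The orange stamps (274,284 and 402,358) and the green one (208,273) are look-alikes outside the lane, so I leave them alone. The four upright brown stamps are near (203,203), (233,209), (296,223) and (361,235).

```bash
cat >> h.py <<'E'
def plan(p,rpy=(np.pi,0,0),hand=1.,n=None,start=None):
    "rows to reach TCP pose p,rpy from now (or start=(p,rpy)); returns end"
    o=robot.get_obs(); p0,r0=(o["tool_pos"],o["ee_rot"]) if start is None else start
    p0=np.array(p0);R0=R.from_euler("xyz",r0);R1=R.from_euler("xyz",rpy);v=(R0.inv()*R1).as_rotvec()
    dp=np.array(p)-p0
    k=max(np.linalg.norm(dp)/.055,np.degrees(np.linalg.norm(v))/9,1);n=n or int(np.ceil(k))
    out=[]
    for i in range(n):
        Ri=R0*R.from_rotvec(v*i/n);d=Ri.inv().apply(dp/n)*1000
        out.append(" ".join(f"{x:.1f}" for x in [*d,*np.degrees(v/n)])+f" {hand}")
    if all(r==out[0] for r in out): print(n,"x:",out[0])
    else: print(n,":","; ".join(out))
    return p,rpy
E
python3 - <<'E'
from h import *
s=snapshot("top")
for n,a in dict(T1b=(267.9,207.9),T1k=(260.3,228.2),T2b=(326.8,240),T2k=(333.5,219.4)).items(): print(n,onz(s,*a,.023).round(4))
plan([.5,.08,.33],hand=.5)
E
```

```text
T1b [0.6147 0.1563 0.023 ]
T1k [0.5632 0.1654 0.023 ]
T2b [0.5577 0.0071 0.023 ]
T2k [ 0.6092 -0.0015  0.023 ]
14 : 36.1 -36.6 -8.9 0.0 -0.0 1.0 0.5; 35.5 -37.2 -8.9 0.0 -0.0 1.0 0.5; 34.8 -37.8 -8.9 0.0 -0.0 1.0 0.5; 34.2 -38.4 -8.9 0.0 -0.0 1.0 0.5; 33.6 -38.9 -8.9 0.0 -0.0 1.0 0.5; 32.9 -39.5 -8.9 0.0 -0.0 1.0 0.5; 32.2 -40.0 -8.9 0.0 -0.0 1.0 0.5; 31.6 -40.5 -8.9 0.0 -0.0 1.0 0.5; 30.9 -41.1 -8.9 0.0 -0.0 1.0 0.5; 30.2 -41.6 -8.9 0.0 -0.0 1.0 0.5; 29.5 -42.1 -8.9 0.0 -0.0 1.0 0.5; 28.8 -42.6 -8.9 0.0 -0.0 1.0 0.5; 28.1 -43.0 -8.9 0.0 -0.0 1.0 0.5; 27.4 -43.5 -8.9 0.0 -0.0 1.0 0.5
```

Emit:
arm_command(
  commands="36 -37 -9 0 0 1 0.5;35 -37 -9 0 0 1 0.5;35 -38 -9 0 0 1 0.5;34 -38 -9 0 0 1 0.5;34 -39 -9 0 0 1 0.5;33 -39 -9 0 0 1 0.5;32 -40 -9 0 0 1 0.5;32 -40 -9 0 0 1 0.5;31 -41 -9 0 0 1 0.5;30 -41 -9 0 0 1 0.5;29 -42 -9 0 0 1 0.5;29 -42 -9 0 0 1 0.5",
)

```text
time: 2.45
tool_pos: [0.4593, 0.0007, 0.3182]
ee_rot: [3.14, -0.008, 0.008]
wrist_force: [0.4, -0.1, 0.1]
width: 0.0466
```

Run:
```python
from h import *
state();plan([.5,.08,.33],hand=.5)
```

```text
t 2.45 p [0.4593 0.0007 0.3182] rot [ 3.14  -0.008  0.008] F [ 0.4 -0.1  0.1] w 0.0466 q [-0.12 -0.12  1.35 -0.    1.9   1.44]
2 : 20.7 -39.5 -5.8 0.0 -0.2 0.2 0.5; 20.5 -39.6 -5.9 0.0 -0.2 0.2 0.5
```

Emit:
arm_command(
  commands="25 -40 -6 0 0 0 0.5;25 -40 -6 0 0 0 0.5;0 0 0 0 0 0 0.5",
)

```text
time: 2.82
tool_pos: [0.5109, 0.0869, 0.3309]
ee_rot: [3.14, -0.009, 0.013]
wrist_force: [-0.3, -0.2, 0.2]
width: 0.0467
```

Run:
```python
from h import *
state();s=snapshot("wrist");cv2.imwrite("pics/w1.png",s["img"]);print(np.round(s["origin"],3),np.round(s["rotation"],3))
tips("stamp_a_knob",s,.066);tips("stamp_a_knob",s,.021);tips("stamp_a",s,.004);tips("lane_floor",s,.004)
```

```text
t 2.83 p [0.5109 0.0869 0.3309] rot [ 3.14  -0.009  0.013] F [-0.3 -0.2  0.2] w 0.0467 q [ 0.06  0.02  1.19 -0.    1.92  1.62]
[0.584 0.089 0.512] [ 2.892e+00 -2.000e-03 -1.556e+00]
stamp_a_knob 0.95 px 179 129 xyz [0.5929 0.2431 0.066 ]
stamp_a_knob 0.95 px 179 129 xyz [0.5938 0.2587 0.021 ]
stamp_a 0.97 px 445 144 xyz [ 0.5808 -0.0641  0.004 ]
stamp_a 0.95 px 203 247 xyz [0.4436 0.2448 0.004 ]
stamp_a 0.9 px 140 126 xyz [0.5971 0.3132 0.004 ]
stamp_a 0.85 px 314 234 xyz [0.4629 0.0972 0.004 ]
stamp_a 0.79 px 261 101 xyz [0.6278 0.163  0.004 ]
stamp_a 0.78 px 524 317 xyz [ 0.3488 -0.1942  0.004 ]
stamp_a 0.73 px 327 141 xyz [0.5817 0.0822 0.004 ]
stamp_a 0.69 px 385 170 xyz [0.5472 0.0084 0.004 ]
stamp_a 0.64 px 198 128 xyz [0.5954 0.2414 0.004 ]
lane_floor 0.63 px 292 132 xyz [0.5922 0.1265 0.004 ]
```

View pics/w1.png

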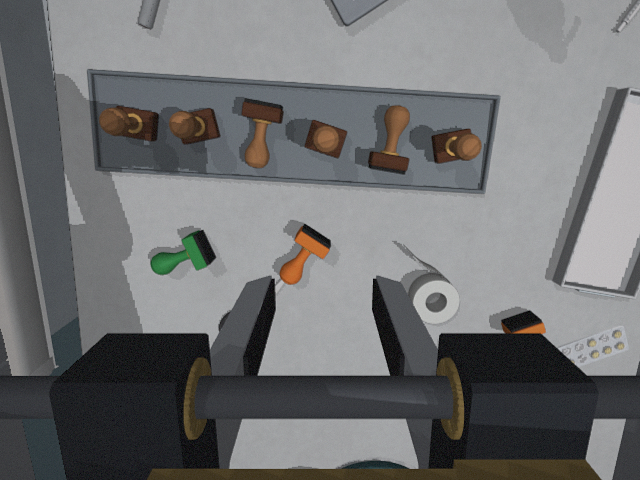

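The wrist view shows the lane clearly. T2 has its block at px (389,161) and knob at (397,118); T1 has its block at (262,110) and knob at (257,155). The upright knobs are at (113,122), (182,125), (326,139) and (468,147). I start with T2.

Run:
```python
from h import *
s=snapshot("wrist")
for n,a in dict(T2b=(389,161),T2k=(397,118),T1b=(262,110),T1k=(257,155)).items(): print(n,onz(s,*a,.021).round(4))
for a in [(113,122),(182,125),(326,139),(468,147)]: print("up knob",onz(s,*a,.066).round(4))
# lane corners outside
for c in [(89,70),(497,96),(484,192),(97,168)]: print(onz(s,*c,.011).round(4))
```

```text
T2b [0.5582 0.0032 0.021 ]
T2k [ 0.6083 -0.0038  0.021 ]
T1b [0.6159 0.1558 0.021 ]
T1k [0.5639 0.1634 0.021 ]
up knob [0.5991 0.31   0.066 ]
up knob [0.5967 0.2361 0.066 ]
up knob [0.5833 0.0805 0.066 ]
up knob [ 0.5762 -0.0752  0.066 ]
[0.6595 0.3588 0.011 ]
[ 0.6349 -0.1238  0.011 ]
[ 0.5202 -0.1206  0.011 ]
[0.5461 0.3643 0.011 ]
```

Run:
```python
from h import *
e=plan([.608,-.004,.12],(np.pi,0,-.14),hand=.42,n=6)
e=plan([.607,-.004,.0095],(np.pi,0,-.14),hand=.42,n=4,start=e)
```

```text
6 : 15.9 14.6 35.5 0.0 -0.1 1.4 0.42; 16.4 14.2 35.5 0.0 -0.1 1.4 0.42; 16.8 13.8 35.4 0.0 -0.1 1.4 0.42; 17.2 13.4 35.4 0.0 -0.1 1.4 0.42; 17.5 13.0 35.4 0.0 -0.1 1.4 0.42; 17.9 12.6 35.3 0.0 -0.1 1.4 0.42
4 x: -0.2 0.0 27.6 0.0 0.0 0.0 0.42
```

Emit:
arm_command(
  commands="16 15 35 0 0 1.4 0.42;16 14 35 0 0 1.4 0.42;17 14 35 0 0 1.4 0.42;17 13 35 0 0 1.4 0.42;18 13 35 0 0 1.4 0.42;18 13 35 0 0 1.4 0.42;0 0 0 0 0 0 0.42;0 0 0 0 0 0 0.42",
)

```text
time: 4.12
tool_pos: [0.6101, -0.0158, 0.1237]
ee_rot: [-3.14, -0.02, -0.157]
wrist_force: [-0.2, -0.0, 0.9]
width: 0.0392
```

Run:
```python
from h import *
state()
e=plan([.607,-.004,.0095],(np.pi,0,-.14),hand=.42,n=4)
s=snapshot("wrist");cv2.imwrite("pics/w2.png",s["img"])
```

```text
t 4.12 p [ 0.6101 -0.0158  0.1237] rot [-3.14  -0.02  -0.157] F [-0.2 -0.   0.9] w 0.0392 q [-0.12  0.23  1.37  0.    1.52  1.61]
4 : -1.8 -2.8 28.5 -0.0 -0.3 -0.2 0.42; -1.6 -2.8 28.5 -0.0 -0.3 -0.2 0.42; -1.5 -2.8 28.5 -0.0 -0.3 -0.2 0.42; -1.3 -2.8 28.6 -0.0 -0.3 -0.2 0.42
```

View pics/w2.png

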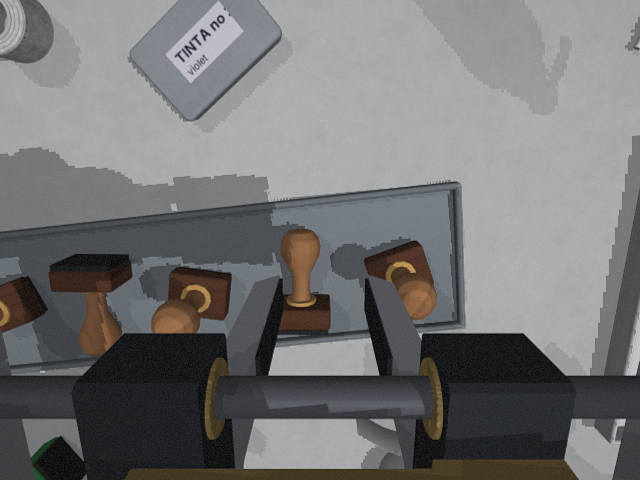

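T2 lies between the fingers, knob at px (299,246), block at (305,312), and it lines up with the jaws. Next I compute the exact knob position.

Run:
```python
from h import *
s=snapshot("wrist")
k,b=onz(s,299,246,.021),onz(s,305,313,.021);print(k.round(4),b.round(4),np.arctan2(*(k-b)[[1,0]]))
e=plan([k[0]-.001,k[1],.0095],(np.pi,0,-.14),hand=.42,n=5)
```

```text
[0.6106 0.0026 0.021 ] [0.5574 0.0071 0.021 ] -0.08301102861263791
5 : -1.1 -3.5 22.9 -0.0 -0.2 -0.2 0.42; -1.0 -3.5 22.9 -0.0 -0.2 -0.2 0.42; -0.9 -3.5 22.9 -0.0 -0.2 -0.2 0.42; -0.8 -3.5 22.9 -0.0 -0.2 -0.2 0.42; -0.7 -3.5 22.9 -0.0 -0.2 -0.2 0.42
```

Emit:
arm_command(
  commands="-1 -3 22 0 -0.3 -0.4 0.42;-1 -3 22 0 -0.3 -0.4 0.42;-1 -3 22 0 -0.3 -0.4 0.42;-1 -3 20 0 -0.2 -0.4 0.42;0 -3 12 0 0 0 0.42;0 0 6 0 0 0 0.42;0 0 0 0 0 0 0.42;0 0 0 0 0 0 0.42",
)

```text
time: 5.22
tool_pos: [0.6095, 0.0032, 0.0151]
ee_rot: [-3.14, -0.003, -0.123]
wrist_force: [-0.1, -0.1, 0.2]
width: 0.0394
```

Emit:
arm_command(
  commands="0 2 5 0 0 0 0.42;0 0 1 0 0 0 0.42;0 0 0 0 0 0 0.1;0 0 0 0 0 0 0.1;0 0 0 0 0 0 0.1;0 0 0 0 0 0 0.1",
)

```text
time: 5.98
tool_pos: [0.6106, 0.0006, 0.0106]
ee_rot: [-3.14, -0.007, -0.123]
wrist_force: [-0.6, 0.2, -0.4]
width: 0.029
```

Emit:
arm_command(
  commands="0 0 -25 0 0 0 0;0 0 -30 0 0 0 0;0 0 -30 0 0 0 0;0 0 -20 0 0 0 0;0 0 0 0 10 0 0;0 0 0 0 10 0 0;0 0 0 0 10 0 0;0 0 0 0 10 0 0;0 0 0 0 10 0 0;0 0 0 0 10 0 0;0 0 0 0 5 0 0;0 0 0 0 0 0 0",
)

```text
time: 7.48
tool_pos: [0.5967, -0.0105, 0.1027]
ee_rot: [3.089, -0.994, -0.128]
wrist_force: [-0.4, -0.5, -4.2]
width: 0.0284
```

Run:
```python
from h import *
state();s=snapshot("side");cv2.imwrite("pics/s2.png",cv2.resize(s["img"][120:420,180:500],None,fx=2.4,fy=1.99))
cv2.imwrite("pics/s2.png",s["img"][60:420,160:640])
```

```text
t 7.47 p [ 0.5967 -0.0105  0.1027] rot [ 3.089 -0.994 -0.128] F [-0.4 -0.5 -4.2] w 0.0284 q [-0.04 -0.25  2.24 -0.67  0.21  2.28]
```

View pics/s2.png

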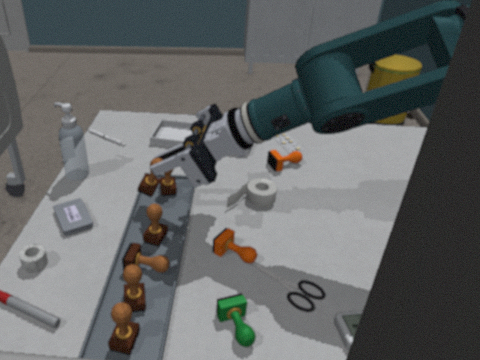

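Run:
```python
from h import *
s=snapshot("side");cv2.imwrite("pics/s3.png",cv2.resize(s["img"][150:290,280:420],None,fx=4,fy=4,interpolation=cv2.INTER_CUBIC))
o=robot.get_obs();M=R.from_euler("xyz",o["ee_rot"]).as_matrix();g=o["tool_pos"]-.019*M[:,2];print("grasp",g,"z axis",M[:,2],"px",pix(s,g))
```

```text
grasp [ 0.58306948 -0.00742645  0.11585376] z axis [ 0.82608156 -0.15794141 -0.54096559] px [320.06618969 220.13988756]
```

View pics/s3.png

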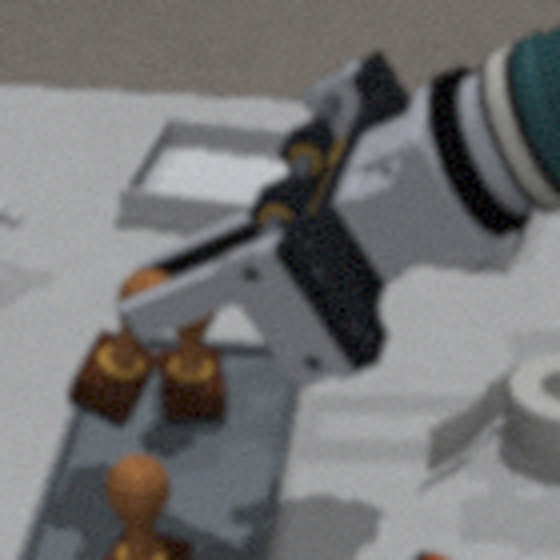

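The swinging grip left the held stamp leaning about 23° past upright towards the robot (block at crop (110,375), knob at (150,283)). I tilt the tool back by that much.

Run:
```python
from h import *
plan([.594,.001,.098],(np.pi,-.59,-.13),hand=0)
```

```text
3 : -3.2 -3.5 -0.5 0.9 -7.8 -0.2 0; -3.3 -3.6 -0.0 0.9 -7.8 -0.2 0; -3.2 -3.6 0.5 0.9 -7.8 -0.2 0
```

Emit:
arm_command(
  commands="-3 -4 0 1 -8 0 0;-3 -4 0 1 -8 0 0;-3 -4 0 1 -8 0 0;0 0 0 0 0 0 0;0 0 0 0 0 0 0;0 0 0 0 0 0 0",
)

```text
time: 8.32
tool_pos: [0.5968, -0.0033, 0.1003]
ee_rot: [-3.139, -0.622, -0.15]
wrist_force: [0.4, 0.5, -3.6]
width: 0.0285
```

Run:
```python
from h import *
state();s=snapshot("side");cv2.imwrite("pics/s4.png",cv2.resize(s["img"][150:290,280:420],None,fx=4,fy=4,interpolation=cv2.INTER_CUBIC))
plan([.594,.001,.062],(np.pi,-.59,-.13),hand=0)
```

```text
t 8.32 p [ 0.5968 -0.0033  0.1003] rot [-3.139 -0.622 -0.15 ] F [ 0.4  0.5 -3.6] w 0.0285 q [-0.08 -0.16  1.96 -0.06  0.72  1.67]
1 x: -24.3 -3.7 29.0 0.5 -1.8 -0.9 0
```

View pics/s4.png

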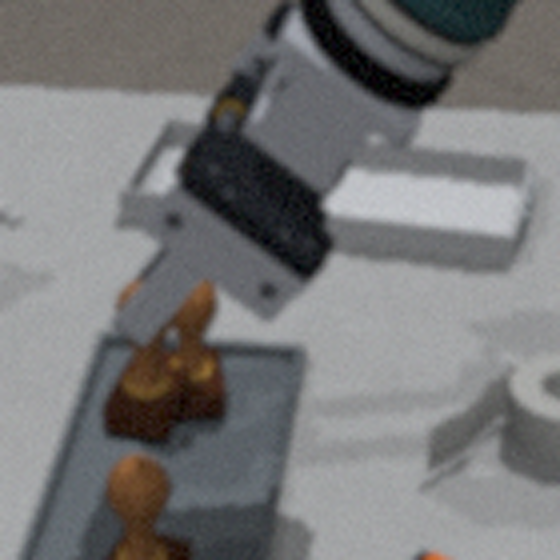

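The held stamp now hangs nearly upright, block at crop (148,405). I lower it onto the floor.

Emit:
arm_command(
  commands="-8 -2 10 0 0 0 0;-8 -2 10 0 0 0 0;-6 0 8 0 0 0 0;0 0 0 0 0 0 0;0 0 0 0 0 0 0",
)

```text
time: 9.0
tool_pos: [0.5941, 0.0019, 0.0604]
ee_rot: [-3.139, -0.621, -0.148]
wrist_force: [-0.1, -0.6, -2.2]
width: 0.0287
```

Emit:
arm_command(
  commands="-1 0 2 0 0 0 0;0 0 0 0 0 0 0",
)

```text
time: 9.25
tool_pos: [0.5962, 0.0016, 0.0609]
ee_rot: [-3.139, -0.626, -0.149]
wrist_force: [0.2, 0.0, -2.8]
width: 0.0286
```

Emit:
arm_command(
  commands="-3 0 4 0 0 0 0;0 0 0 0 0 0 0;-1 0 1 0 0 0 0",
)

```text
time: 9.62
tool_pos: [0.6003, 0.0012, 0.0603]
ee_rot: [-3.138, -0.638, -0.149]
wrist_force: [0.8, -0.6, 1.0]
width: 0.0286
```

Emit:
arm_command(
  commands="0 0 0 0 0 0 0.5;0 0 0 0 0 0 0.5;0 0 0 0 0 0 0.5;0 0 -15 0 0 0 0.5;0 0 -30 0 0 0 0.5;0 0 -40 0 0 0 0.5;0 0 -40 0 0 0 0.5;0 0 -30 0 -8 0 0.5;0 0 0 0 -9 0 0.5;0 0 0 0 -9 0 0.5;0 0 0 0 -9 0 0.5;0 0 0 0 0 0 0.5",
)

```text
time: 11.12
tool_pos: [0.5039, 0.0154, 0.1862]
ee_rot: [-3.138, -0.008, -0.146]
wrist_force: [-0.4, 0.7, -0.4]
width: 0.0469
```

Run:
```python
from h import *
state();s=snapshot("wrist");cv2.imwrite("pics/w3.png",s["img"])
tips("stamp_a_knob",s,.066,.05);tips("stamp_a",s,.004)
plan([.5,.14,.28],(np.pi,0,-.14),hand=.5)
```

```text
t 11.12 p [0.5039 0.0154 0.1862] rot [-3.138 -0.008 -0.146] F [-0.4  0.7 -0.4] w 0.0469 q [-0.08 -0.02  1.52  0.    1.63  1.63]
stamp_a_knob 0.72 px 7 160 xyz [0.5956 0.2407 0.066 ]
stamp_a 0.92 px 404 126 xyz [ 0.5772 -0.0662  0.004 ]
stamp_a 0.65 px 61 155 xyz [0.5968 0.2395 0.004 ]
stamp_a 0.64 px 131 104 xyz [0.6297 0.1662 0.004 ]
stamp_a 0.63 px 235 143 xyz [0.5841 0.0838 0.004 ]
stamp_a 0.6 px 102 313 xyz [0.4423 0.2464 0.004 ]
stamp_a 0.59 px 246 275 xyz [0.462  0.0978 0.004 ]
stamp_a 0.59 px 548 347 xyz [ 0.3424 -0.19    0.004 ]
stamp_a 0.58 px 322 117 xyz [0.5951 0.0041 0.004 ]
3 : -6.1 -40.9 -30.6 -0.1 -0.2 -0.1 0.5; -6.2 -40.9 -30.6 -0.1 -0.2 -0.1 0.5; -6.2 -40.9 -30.6 -0.1 -0.2 -0.1 0.5
```

View pics/w3.png

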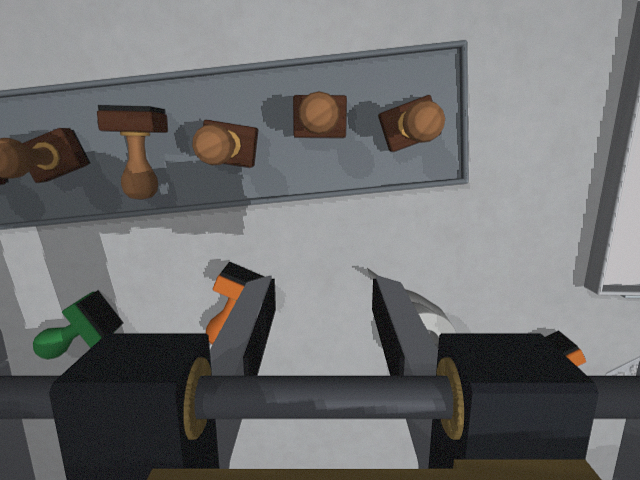

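T2 now stands upright, knob at px (319,112), near (0.595, 0.004). Next is T1: block at (132,119), knob at (140,183).

Run:
```python
from h import *
s=snapshot("wrist")
k,b=onz(s,140,183,.021),onz(s,132,119,.021);y=np.arctan2(*(b-k)[[1,0]]);print(k.round(4),b.round(4),y)
e=plan([.566,.165,.11],(np.pi,-.35,y),hand=.42,n=6)
plan([.5675,.165,.012],(np.pi,-.35,y),hand=.42,n=4,start=e)
```

```text
[0.561  0.1699 0.021 ] [0.6141 0.1629 0.021 ] -0.1295912118177961
6 : 6.9 -26.1 13.2 -0.0 3.2 -0.1 0.42; 6.2 -26.0 13.6 -0.0 3.2 -0.1 0.42; 5.5 -26.0 13.9 -0.0 3.2 -0.1 0.42; 4.8 -26.0 14.2 -0.0 3.2 -0.1 0.42; 4.1 -26.0 14.5 -0.0 3.2 -0.1 0.42; 3.3 -26.0 14.7 -0.0 3.2 -0.1 0.42
4 x: -8.1 -0.0 23.1 0.0 0.0 0.0 0.42
```

Emit:
arm_command(
  commands="7 -26 13 0 3 0 0.42;6 -26 13 0 3 0 0.42;5 -26 14 0 3 0 0.42;5 -26 14 0 3 0 0.42;4 -26 14 0 3 0 0.42;3 -20 14 0 3 0 0.42;0 0 0 0 0 0 0.42;0 0 0 0 0 0 0.42",
)

```text
time: 12.32
tool_pos: [0.559, 0.1628, 0.1197]
ee_rot: [-3.131, -0.359, -0.145]
wrist_force: [0.6, 0.6, -0.2]
width: 0.0396
```

Run:
```python
from h import *
state()
plan([.567,.167,.013],(np.pi,-.35,-.13),hand=.42,n=4)
s=snapshot("wrist");cv2.imwrite("pics/w4.png",s["img"])
```

```text
t 12.32 p [0.559  0.1628 0.1197] rot [-3.131 -0.359 -0.145] F [ 0.6  0.6 -0.2] w 0.0396 q [ 0.26 -0.04  1.72 -0.15  1.13  2.02]
4 : -7.7 -1.1 25.6 -0.1 -0.1 -0.2 0.42; -7.6 -1.1 25.6 -0.1 -0.1 -0.2 0.42; -7.5 -1.2 25.7 -0.1 -0.1 -0.2 0.42; -7.5 -1.3 25.7 -0.1 -0.1 -0.2 0.42
```

View pics/w4.png

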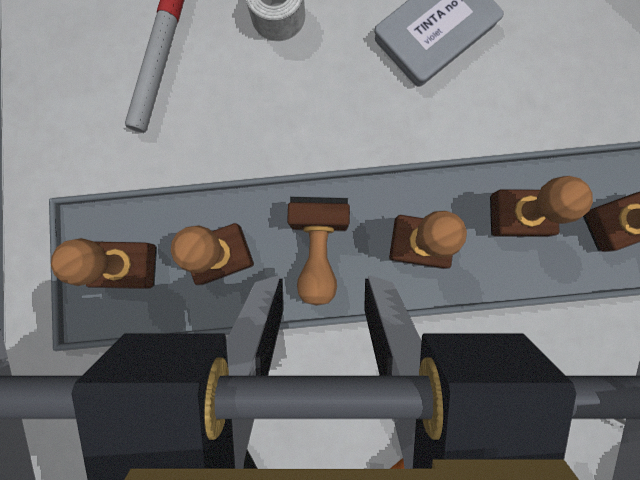

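T1's knob (317,287) is centred between the fingers (262–385) and aligned with them. I descend and grip.

Emit:
arm_command(
  commands="-7 -1 25 0 0 0 0.42;-7 -1 25 0 0 0 0.42;-8 0 22 0 0 0 0.42;-7 0 15 0 0 0 0.42;0 0 0 0 0 0 0.42;0 0 0 0 0 0 0.42",
)

```text
time: 13.12
tool_pos: [0.5683, 0.1611, 0.0341]
ee_rot: [-3.127, -0.371, -0.154]
wrist_force: [-0.6, -0.3, 0.5]
width: 0.0395
```

Run:
```python
from h import *
state()
plan([.567,.165,.0125],(np.pi,-.35,-.14),hand=.42,n=2)
```

```text
t 13.12 p [0.5683 0.1611 0.0341] rot [-3.127 -0.371 -0.154] F [-0.6 -0.3  0.5] w 0.0395 q [ 0.26  0.05  1.81 -0.16  0.94  2.06]
2 : -4.8 -1.7 9.8 -0.3 -0.6 -0.4 0.42; -4.7 -1.8 9.8 -0.3 -0.6 -0.4 0.42
```

Emit:
arm_command(
  commands="-6 -2 10 0 0 0 0.42;-6 -2 10 0 0 0 0.42;0 0 0 0 0 0 0.42;0 0 0 0 0 0 0.42",
)

```text
time: 13.62
tool_pos: [0.566, 0.1668, 0.0117]
ee_rot: [-3.125, -0.374, -0.154]
wrist_force: [0.9, -0.5, -0.8]
width: 0.0393
```

Emit:
arm_command(
  commands="0 0 0 0 0 0 0;0 0 0 0 0 0 0;0 0 0 0 0 0 0;7 0 -19 0 0 0 0;10 0 -26 0 0 0 0;10 0 -26 0 0 0 0;7 0 -18 0 0 0 0;0 0 0 0 -9 0 0;0 0 0 0 -9 0 0;0 0 0 0 -9 0 0;0 0 0 0 -7 0 0;0 0 0 0 0 0 0",
)

```text
time: 15.12
tool_pos: [0.5564, 0.1636, 0.0989]
ee_rot: [-3.133, 0.258, -0.146]
wrist_force: [0.9, -0.5, -2.4]
width: 0.0285
```

Run:
```python
from h import *
state();s=snapshot("side");cv2.imwrite("pics/s5.png",cv2.resize(s["img"][220:430,230:410],None,fx=2.85,fy=2.85,interpolation=cv2.INTER_CUBIC))
```

```text
t 15.12 p [0.5564 0.1636 0.0989] rot [-3.133  0.258 -0.146] F [ 0.9 -0.5 -2.4] w 0.0285 q [0.14 0.38 1.25 0.08 1.75 1.86]
```

View pics/s5.png

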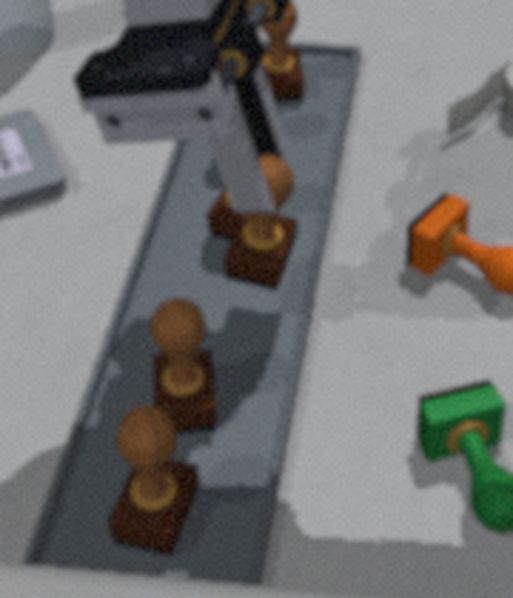

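T1 hangs nearly upright (block at crop (262,250)). I shift it to the lane centre and lower it.

Run:
```python
from h import *
e=plan([.583,.162,.068],(-3.133,.258,-.146),hand=0,n=3)
plan([.583,.162,.058],(-3.133,.258,-.146),hand=0,n=3,start=e)
```

```text
3 x: 11.5 -0.6 7.9 -0.0 -0.0 0.0 0
3 x: 0.9 0.0 3.2 0.0 0.0 0.0 0
```

Emit:
arm_command(
  commands="11 -1 8 0 0 0 0;11 0 8 0 0 0 0;10 0 8 0 0 0 0;0 0 0 0 0 0 0;0 0 0 0 0 0 0;1 0 3 0 0 0 0;1 0 3 0 0 0 0;0 0 0 0 0 0 0",
)

```text
time: 16.18
tool_pos: [0.5807, 0.1627, 0.0619]
ee_rot: [-3.132, 0.251, -0.143]
wrist_force: [0.4, -0.4, -3.6]
width: 0.0284
```

Emit:
arm_command(
  commands="1 0 3 0 0 0 0;1 0 2 0 0 0 0;0 0 0 0 0 0 0",
)

```text
time: 16.55
tool_pos: [0.5831, 0.1625, 0.0598]
ee_rot: [-3.131, 0.246, -0.143]
wrist_force: [-0.6, -0.7, -2.5]
width: 0.0283
```

Emit:
arm_command(
  commands="1 0 3 0 0 0 0;1 0 3 0 0 0 0;0 0 0 0 0 0 0",
)

```text
time: 16.92
tool_pos: [0.5861, 0.1623, 0.0592]
ee_rot: [-3.129, 0.238, -0.142]
wrist_force: [-1.9, -1.0, -1.5]
width: 0.0287
```

Emit:
arm_command(
  commands="0 0 2 0 0 0 0;0 0 0 0 0 0 0.5;0 0 0 0 0 0 0.5;0 0 0 0 0 0 0.5;0 0 -15 0 0 0 0.5;0 0 -30 0 0 0 0.5;-10 0 -40 0 0 0 0.5;-20 0 -40 0 7 0 0.5;-30 0 -30 0 7 0 0.5;-30 0 -20 0 0 0 0.5;0 0 0 0 0 0 0.5;0 0 0 0 0 0 0.5",
)

```text
time: 18.42
tool_pos: [0.5315, 0.1684, 0.2481]
ee_rot: [-3.127, -0.017, -0.147]
wrist_force: [0.1, 0.1, -0.6]
width: 0.0469
```

Run:
```python
from h import *
state();s=snapshot("wrist");cv2.imwrite("pics/w5.png",s["img"])
tips("stamp_a_knob",s,.066,.05);tips("stamp_a",s,.004)
```

```text
t 18.43 p [0.5315 0.1684 0.2481] rot [-3.127 -0.017 -0.147] F [ 0.1  0.1 -0.6] w 0.0469 q [0.2  0.08 1.29 0.01 1.75 1.92]
stamp_a_knob 0.88 px 236 164 xyz [0.5954 0.2413 0.066 ]
stamp_a 0.9 px 548 135 xyz [ 0.577  -0.0676  0.004 ]
stamp_a 0.89 px 399 154 xyz [0.5801 0.0847 0.004 ]
stamp_a 0.83 px 477 126 xyz [0.5964 0.0035 0.004 ]
stamp_a 0.77 px 182 164 xyz [0.6025 0.3126 0.004 ]
stamp_a 0.7 px 400 262 xyz [0.4628 0.0957 0.004 ]
stamp_a 0.66 px 251 160 xyz [0.5967 0.2401 0.004 ]
stamp_a 0.64 px 325 154 xyz [0.5914 0.162  0.004 ]
stamp_a 0.56 px 275 295 xyz [0.4439 0.2404 0.004 ]
```

View pics/w5.png

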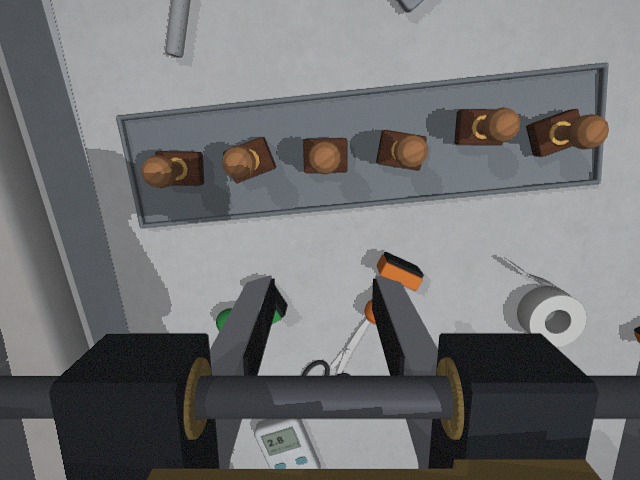

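All six stamps now stand, with knobs at about (156,172), (238,162), (324,157), (411,152), (504,125) and (592,131). Next comes the play test. I'll keep the jaws loosely round each knob and nudge it along the block's long side, then use the wrist camera to see whether the block follows.

Run:
```python
from h import *
s=snapshot("wrist");rw=R.from_euler("xyz",s["rotation"]);o=robot.get_obs();rt=R.from_euler("xyz",o["ee_rot"])
print("cam in tool",rt.inv().apply(np.array(s["origin"])-o["tool_pos"]).round(4),(rt.inv()*rw).as_matrix().round(3).tolist(),s["camera_matrix"])
for n,a in dict(S1=(156,172),S2=(238,162),T1=(324,157),S4=(411,152),T2=(504,125),S6=(592,131)).items(): print(n,onz(s,*a,.066).round(4))
# where block shows when TCP is at z .054 over a stamp
d=np.array([0,0,.246-.054])
for x in (-17,17):
  for y in (-22,22): print(x,y,pix(s,o["tool_pos"]+rt.apply(np.array([x,y,0])/1000)+[0,0,-.054+.024]).round())
plan([.592,.163,.12],(np.pi,0,-.147),hand=.45)
```

```text
cam in tool [ 0.0747 -0.0005 -0.1805] [[0.001, -0.967, -0.254], [1.0, 0.001, 0.001], [-0.001, -0.254, 0.967]] [[397.22166524   0.         323.36569625]
 [  0.         397.22166524 240.24997565]
 [  0.           0.           1.        ]]
S1 [0.599  0.3142 0.066 ]
S2 [0.597  0.2388 0.066 ]
T1 [0.5902 0.1618 0.066 ]
S4 [0.5833 0.0847 0.066 ]
T2 [0.5946 0.0027 0.066 ]
S6 [ 0.5784 -0.0726  0.066 ]
-17 -22 [286. 303.]
-17 22 [363. 303.]
17 -22 [285. 245.]
17 22 [365. 245.]
3 : 19.6 -0.6 42.5 -0.3 -0.3 -0.0 0.45; 19.8 -0.8 42.4 -0.3 -0.3 -0.0 0.45; 20.0 -1.0 42.3 -0.3 -0.3 -0.0 0.45
```

Emit:
arm_command(
  commands="20 -1 42 0 0 0 0.45;20 -1 42 0 0 0 0.45;16 0 38 0 0 0 0.45;0 0 0 0 0 0 0.45;0 0 0 0 0 0 0.45",
)

```text
time: 19.25
tool_pos: [0.5921, 0.1621, 0.1182]
ee_rot: [-3.13, -0.008, -0.149]
wrist_force: [-0.8, 0.2, 0.5]
width: 0.0424
```

Run:
```python
from h import *
state();plan([.5905,.162,.054],(np.pi,0,-.147),hand=.45)
```

```text
t 19.25 p [0.5921 0.1621 0.1182] rot [-3.13  -0.008 -0.149] F [-0.8  0.2  0.5] w 0.0424 q [0.17 0.25 1.36 0.01 1.52 1.89]
2 : -1.0 0.6 32.1 -0.3 -0.2 -0.1 0.45; -0.9 0.4 32.1 -0.3 -0.2 -0.1 0.45
```

Emit:
arm_command(
  commands="-1 0 24 0 0 0 0.45;0 0 24 0 0 0 0.45;0 0 14 0 0 0 0.45;0 0 0 0 0 0 0.36;0 0 0 0 0 0 0.36;0 0 0 0 0 0 0.36;0 6 0 0 0 0 0.36;0 6 0 0 0 0 0.36;0 0 0 0 0 0 0.36",
)

```text
time: 20.38
tool_pos: [0.5961, 0.1526, 0.0685]
ee_rot: [-3.122, -0.028, -0.149]
wrist_force: [-0.3, 1.5, -0.8]
width: 0.0341
```

```bash
cat >> h.py <<'E'
def rec(tag):
    o=robot.get_obs();state();s=snapshot("wrist");cv2.imwrite(f"pics/{tag}.png",s["img"])
    t=snapshot("side");cv2.imwrite(f"pics/{tag}_side.png",t["img"])
    np.save(f"pics/{tag}.npy",[*o["tool_pos"],*o["ee_rot"]])
E
python3 -c "
from h import *
rec('T1p')"
```

```text
t 20.38 p [0.5961 0.1526 0.0685] rot [-3.122 -0.028 -0.149] F [-0.3  1.5 -0.8] w 0.0341 q [0.15 0.27 1.44 0.01 1.4  1.87]
```

Emit:
arm_command(
  commands="0 -5 0 0 0 0 0.36;-2 -4 0 0 0.5 0 0.36;-2 0 0 0 0.5 0 0.45;0 0 8 0 0.5 0 0.45;0 0 8 0 0 0 0.45;0 0 0 0 0 0 0.36;0 0 0 0 0 0 0.36",
)

```text
time: 21.35
tool_pos: [0.593, 0.1629, 0.0497]
ee_rot: [-3.124, -0.053, -0.148]
wrist_force: [0.6, 0.5, 0.7]
width: 0.034
```

Emit:
arm_command(
  commands="0 6 0 0 -1 0 0.36;0 6 -1 0 -1 0 0.36;0 2 -1 0 0 0 0.36;0 0 0 0 0 0 0.36",
)

```text
time: 21.85
tool_pos: [0.5917, 0.1485, 0.0527]
ee_rot: [-3.121, -0.017, -0.148]
wrist_force: [-0.4, 1.2, 0.6]
width: 0.0337
```

```bash
python3 -c "
from h import *
rec('T1p')"
```

```text
t 21.85 p [0.5917 0.1485 0.0527] rot [-3.121 -0.017 -0.148] F [-0.4  1.2  0.6] w 0.0337 q [0.14 0.28 1.46 0.01 1.38 1.86]
```

Emit:
arm_command(
  commands="0 -8 0 0 0 0 0.36;0 -8 0 0 0 0 0.36;0 -8 0 0 0 0 0.36;0 0 0 0 0 0 0.36",
)

```text
time: 22.45
tool_pos: [0.5953, 0.1736, 0.053]
ee_rot: [-3.124, -0.017, -0.147]
wrist_force: [0.4, -0.1, -0.7]
width: 0.0336
```

```bash
python3 -c "
from h import *
rec('T1m')
a,b=[cv2.imread(f'pics/T1{k}.png') for k in 'pm']
cv2.imwrite('pics/T1c.png',np.vstack([a[200:400,160:480],b[200:400,160:480]]))"
```

```text
t 22.45 p [0.5953 0.1736 0.053 ] rot [-3.124 -0.017 -0.147] F [ 0.4 -0.1 -0.7] w 0.0336 q [0.19 0.3  1.43 0.01 1.39 1.9 ]
```

View pics/T1c.png

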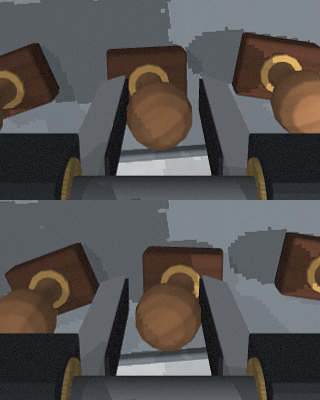

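Top row shows the push one way, bottom row the other. Between them T1's block shifts about 36 px in the gripper's view (ring 149→181), almost as much as the fixed scene (about 43 px), and the ball leans to either side of the ring. T1 is loose. I grip it and carry it to the tray.

Emit:
arm_command(
  commands="0 5 0 0 0 0 0.36;0 4 0 0 0 0 0.36;0 0 0 0 0 0 0;0 0 0 0 0 0 0;0 0 0 0 0 0 0;0 0 -25 0 0 0 0;0 0 -35 0 0 0 0;0 0 -35 0 0 0 0;0 0 -15 0 0 0 0;0 0 0 0 0 0 0",
)

```text
time: 23.8
tool_pos: [0.5884, 0.1619, 0.1588]
ee_rot: [-3.126, -0.005, -0.148]
wrist_force: [0.9, 0.6, -3.2]
width: 0.0279
```

Run:
```python
from h import *
state();plan([.583,-.304,.155],(np.pi,0,-.155),hand=0)
```

```text
t 23.8 p [0.5884 0.1619 0.1588] rot [-3.126 -0.005 -0.148] F [ 0.9  0.6 -3.2] w 0.0279 q [0.17 0.23 1.31 0.01 1.6  1.89]
9 : 7.0 51.3 -0.3 -0.1 -0.0 0.0 0; 7.1 51.3 -0.3 -0.1 -0.0 0.0 0; 7.1 51.3 -0.2 -0.1 -0.0 0.0 0; 7.2 51.3 -0.1 -0.1 -0.0 0.0 0; 7.2 51.3 -0.0 -0.1 -0.0 0.0 0; 7.2 51.3 0.1 -0.1 -0.0 0.0 0; 7.3 51.3 0.2 -0.1 -0.0 0.0 0; 7.3 51.2 0.3 -0.1 -0.0 0.0 0; 7.4 51.2 0.3 -0.1 -0.0 0.0 0
```

Emit:
arm_command(
  commands="4 30 0 0 0 0 0;7 45 0 0 0 0 0;7 48 0 0 0 0 0;7 48 0 0 0 0 0;7 48 0 0 0 0 0;7 48 0 0 0 0 0;7 48 0 0 0 0 0;7 40 0 0 0 0 0;5 30 0 0 0 0 0;3 20 0 0 0 0 0;0 0 0 0 0 0 0;0 0 0 0 0 0 0",
)

```text
time: 25.3
tool_pos: [0.5797, -0.2538, 0.1226]
ee_rot: [-3.116, 0.035, -0.143]
wrist_force: [0.5, 0.4, -2.8]
width: 0.0289
```

Run:
```python
from h import *
state();plan([.583,-.304,.075],(np.pi,0,-.155),hand=0)
```

```text
t 25.3 p [ 0.5797 -0.2538  0.1226] rot [-3.116  0.035 -0.143] F [ 0.5  0.4 -2.8] w 0.0289 q [-0.51  0.33  1.25  0.01  1.61  1.21]
2 : 6.0 25.2 23.0 -0.7 1.0 0.3 0; 5.8 24.9 23.4 -0.7 1.0 0.3 0
```

Emit:
arm_command(
  commands="4 22 -2 0 1 0 0;4 22 0 0 1 0 0;2 6 0 0 0 0 0;0 0 0 0 0 0 0;0 0 15 0 0 0 0;0 0 20 0 0 0 0;0 0 15 0 0 0 0;0 0 0 0 0 0 0;0 0 0 0 0 0 0",
)

```text
time: 26.42
tool_pos: [0.5835, -0.3031, 0.07]
ee_rot: [-3.115, -0.002, -0.139]
wrist_force: [-0.8, -0.4, -3.5]
width: 0.0286
```

Emit:
arm_command(
  commands="0 0 8 0 0 0 0;0 0 4 0 0 0 0;0 0 3 0 0 0 0;0 0 0 0 0 0 0",
)

```text
time: 26.92
tool_pos: [0.5844, -0.3032, 0.0557]
ee_rot: [-3.116, -0.004, -0.139]
wrist_force: [0.9, -0.0, -2.8]
width: 0.029
```

Emit:
arm_command(
  commands="0 0 2 0 0 0 0;0 0 2 0 0 0 0;0 0 2 0 0 0 0;0 0 0 0 0 0 0",
)

```text
time: 27.42
tool_pos: [0.5855, -0.3039, 0.0524]
ee_rot: [-3.118, -0.008, -0.139]
wrist_force: [0.3, 0.1, -2.7]
width: 0.0286
```

Emit:
arm_command(
  commands="0 0 3 0 0 0 0;0 0 0 0 0 0 0;0 0 0 0 0 0 0.45;0 0 0 0 0 0 0.45;0 0 0 0 0 0 0.45;0 0 -25 0 0 0 0.45;0 0 -40 0 0 0 0.45;0 0 -40 0 0 0 0.45;0 0 -30 0 0 0 0.45;-15 -50 0 0 0 0 0.45;-15 -50 0 0 0 0 0.45;0 0 0 0 0 0 0.45",
)

```text
time: 28.92
tool_pos: [0.5691, -0.2025, 0.1921]
ee_rot: [-3.118, -0.012, -0.141]
wrist_force: [0.4, -0.9, 0.1]
width: 0.0426
```

Run:
```python
from h import *
state()
for n in ("wrist","top"):
    s=snapshot(n);cv2.imwrite(f"pics/{n}6.png",s["img"]);tips("stamp_a_knob",s,.066,.05);tips("stamp_a",s,.004)
plan([.578,-.073,.13],(np.pi,0,.17),hand=.45)
```

```text
t 28.93 p [ 0.5691 -0.2025  0.1921] rot [-3.118 -0.012 -0.141] F [ 0.4 -0.9  0.1] w 0.0426 q [-0.45  0.2   1.26  0.03  1.67  1.26]
stamp_a_knob 0.3 px 22 48 xyz [ 0.7362 -0.0029  0.066 ]
stamp_a 0.89 px 50 361 xyz [0.4582 0.109  0.004 ]
stamp_a 0.86 px 34 244 xyz [0.584  0.0857 0.004 ]
stamp_a 0.72 px 111 224 xyz [0.593  0.0051 0.004 ]
stamp_a 0.7 px 435 192 xyz [ 0.5821 -0.3043  0.004 ]
stamp_a 0.66 px 340 427 xyz [ 0.341  -0.1839  0.004 ]
stamp_a 0.62 px 183 232 xyz [ 0.5762 -0.063   0.004 ]
stamp_a_knob 0.42 px 229 204 xyz [0.5994 0.2383 0.066 ]
stamp_a 0.89 px 357 238 xyz [ 0.5768 -0.0636  0.004 ]
stamp_a 0.82 px 327 227 xyz [0.5943 0.0114 0.004 ]
stamp_a 0.77 px 285 272 xyz [0.4721 0.0937 0.004 ]
stamp_a 0.76 px 462 250 xyz [ 0.5849 -0.3117  0.004 ]
stamp_a 0.62 px 222 270 xyz [0.4549 0.2409 0.004 ]
stamp_a 0.56 px 233 211 xyz [0.601  0.2409 0.004 ]
stamp_a 0.55 px 296 228 xyz [0.5814 0.0837 0.004 ]
stamp_a 0.29 px 295 224 xyz [0.5904 0.0896 0.004 ]
3 : -3.7 -44.0 21.1 -0.4 -0.3 -6.0 0.45; 1.1 -44.3 20.8 -0.4 -0.3 -6.0 0.45; 5.8 -44.1 20.4 -0.4 -0.3 -6.0 0.45
```

Emit:
arm_command(
  commands="-3 -44 20 0 0 -6 0.45;1 -44 20 0 0 -6 0.45;6 -44 18 0 0 -6 0.45;0 0 0 0 0 0 0.45;0 0 0 0 0 0 0.45",
)

```text
time: 29.85
tool_pos: [0.5805, -0.0765, 0.1319]
ee_rot: [-3.124, -0.015, 0.168]
wrist_force: [0.7, 0.6, 0.5]
width: 0.0422
```

Run:
```python
from h import *
state();s=snapshot("wrist");cv2.imwrite("pics/w7.png",s["img"])
tips("stamp_a_knob",s,.066,.05);tips("stamp_a",s,.004)
cv2.imwrite("pics/w7.png",s["img"])
c=s["img"][120:420,120:520];t=cv2.imread("pics/wrist6.png")[100:400,300:600];cv2.imwrite("pics/w7c.png",np.hstack([c,t]))
```

```text
t 29.85 p [ 0.5805 -0.0765  0.1319] rot [-3.124 -0.015  0.168] F [0.7 0.6 0.5] w 0.0422 q [-0.24  0.18  1.41  0.02  1.54  1.16]
stamp_a 0.92 px 94 340 xyz [0.454  0.1052 0.004 ]
stamp_a 0.86 px 605 280 xyz [ 0.5824 -0.3061  0.004 ]
stamp_a 0.69 px 228 199 xyz [0.5955 0.0038 0.004 ]
stamp_a 0.66 px 124 197 xyz [0.5832 0.0857 0.004 ]
stamp_a 0.63 px 313 238 xyz [ 0.5762 -0.067   0.004 ]
```

View pics/w7c.png

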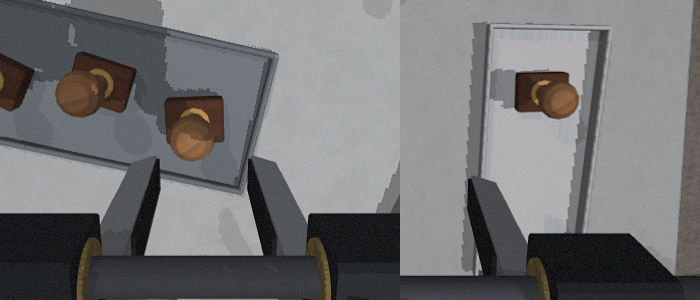

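The right half shows T1 standing upright in the tray. On the left, S6's block is aligned with the jaws, with its knob at full-picture px (311,259).

Run:
```python
from h import *
s=snapshot("wrist");k=onz(s,311,259,.066);print(k.round(4))
plan([k[0],k[1],.052],(np.pi,0,.168),hand=.45,n=3)
```

```text
[ 0.5773 -0.0681  0.066 ]
3 : -1.0 -2.6 26.8 -0.3 -0.3 -0.0 0.45; -0.9 -2.7 26.8 -0.3 -0.3 -0.0 0.45; -0.7 -2.9 26.8 -0.3 -0.3 -0.0 0.45
```

Emit:
arm_command(
  commands="-1 -3 27 0 0 0 0.45;-1 -3 27 0 0 0 0.45;0 -2 18 0 0 0 0.45;0 0 0 0 0 0 0.45;0 0 0 0 0 0 0.45",
)

```text
time: 30.68
tool_pos: [0.581, -0.0723, 0.0626]
ee_rot: [-3.128, -0.023, 0.16]
wrist_force: [-0.4, -0.3, 0.1]
width: 0.0423
```

Emit:
arm_command(
  commands="-2 -2 6 0 -0.5 0 0.45;-1 -1 4 0 -0.5 0 0.45;0 0 0 0 0 0 0.36;0 0 0 0 0 0 0.36;0 6 0 0 0 0 0.36;0 6 0 0 0 0 0.36;0 2 0 0 0 0 0.36;0 0 0 0 0 0 0.36",
)

```text
time: 31.68
tool_pos: [0.582, -0.0844, 0.055]
ee_rot: [-3.129, -0.01, 0.16]
wrist_force: [0.0, 0.3, 0.2]
width: 0.0341
```

```bash
python3 -c "
from h import *
rec('S6p')"
```

```text
t 31.68 p [ 0.582  -0.0844  0.055 ] rot [-3.129 -0.01   0.16 ] F [0.  0.3 0.2] w 0.0341 q [-0.25  0.24  1.5   0.02  1.4   1.16]
```

Emit:
arm_command(
  commands="0 -8 0 0 0 0 0.36;0 -8 0 0 0 0 0.36;0 -8 0 0 0 0 0.36;0 0 0 0 0 0 0.36",
)

```text
time: 32.28
tool_pos: [0.5776, -0.0587, 0.055]
ee_rot: [-3.13, -0.009, 0.162]
wrist_force: [0.2, -1.0, -0.1]
width: 0.034
```

```bash
cat >> h.py <<'E'
def cmp(n,mm=None):
    "column shift of block edge patch and of far background between the two pushes, px"
    a,b=[cv2.imread(f'pics/{n}{k}.png') for k in 'pm']
    def ring(i):
        h=cv2.cvtColor(i,cv2.COLOR_BGR2HSV)[225:300,250:400];m=cv2.inRange(h,(18,110,90),(32,255,255));m=cv2.medianBlur(m,3);c=cv2.moments(m,True);return (c['m00'],c['m10']/max(c['m00'],1)+250,c['m01']/max(c['m00'],1)+225)
    def block(i):
        r=i[232:262,250:400].astype(int);m=(r[...,2]-r[...,0]>25);c=np.where(m.sum(0)>6)[0];return (c.min()+250,c.max()+250) if len(c) else None
    def ball(i):
        r=i[315:345,250:400].astype(int);m=(r[...,2]-r[...,0]>45);c=np.where(m.sum(0)>6)[0];return (c.min()+250,c.max()+250) if len(c) else None
    for k,i in zip('pm',(a,b)): print(n+k,"ring",np.round(ring(i)),"block cols",block(i),"ball cols",ball(i))
    p=[np.load(f'pics/{n}{k}.npy') for k in 'pm'];print("tool moved mm",(1000*(p[1]-p[0])[:3]).round(1))
E
python3 -c "
from h import *
rec('S6m');cmp('T1');cmp('S6')"
```

```text
t 32.27 p [ 0.5776 -0.0587  0.055 ] rot [-3.13  -0.009  0.162] F [ 0.2 -1.  -0.1] w 0.034 q [-0.21  0.23  1.52  0.01  1.39  1.2 ]
T1p ring [339. 305. 274.] block cols (np.int64(268), np.int64(345)) ball cols (np.int64(292), np.int64(344))
T1m ring [352. 343. 275.] block cols (np.int64(303), np.int64(381)) ball cols (np.int64(300), np.int64(355))
tool moved mm [ 3.6 25.1  0.3]
S6p ring [264. 293. 265.] block cols (np.int64(256), np.int64(332)) ball cols (np.int64(297), np.int64(344))
S6m ring [350. 344. 268.] block cols (np.int64(301), np.int64(378)) ball cols (np.int64(300), np.int64(353))
tool moved mm [-4.4 25.6 -0. ]
```

S6's ring moves 51 px and its block 45 px in the gripper's view, so the block stayed put: S6 is loose.

Emit:
arm_command(
  commands="0 5 0 0 0 0 0.36;0 4 0 0 0 0 0.36;0 0 0 0 0 0 0;0 0 0 0 0 0 0;0 0 0 0 0 0 0;0 0 -25 0 0 0 0;0 0 -35 0 0 0 0;0 0 -35 0 0 0 0;0 0 -15 0 0 0 0;0 0 0 0 0 0 0",
)

```text
time: 33.62
tool_pos: [0.5754, -0.0704, 0.1615]
ee_rot: [-3.126, 0.002, 0.16]
wrist_force: [-0.9, 0.6, -3.1]
width: 0.0287
```

Run:
```python
from h import *
state();plan([.514,-.293,.155],(np.pi,0,-.155),hand=0,n=6)
```

```text
t 33.62 p [ 0.5754 -0.0704  0.1615] rot [-3.126e+00  2.000e-03  1.600e-01] F [-0.9  0.6 -3.1] w 0.0287 q [-0.23  0.17  1.37  0.01  1.61  1.18]
6 : -16.0 35.0 0.6 -0.1 0.0 3.0 0; -14.1 35.8 0.7 -0.1 0.0 3.0 0; -12.3 36.5 0.7 -0.1 0.0 3.0 0; -10.3 37.1 0.8 -0.1 0.0 3.0 0; -8.4 37.6 0.9 -0.1 0.0 3.0 0; -6.4 38.0 1.0 -0.1 0.0 3.0 0
```

Emit:
arm_command(
  commands="-16 35 -2 0 0 3 0;-14 36 -3 0 0 3 0;-12 36 -3 0 0 3 0;-10 37 -3 0 0 3 0;-8 38 -3 0 0 3 0;-6 38 -2 0 0 3 0;0 0 0 0 0 0 0;0 0 0 0 0 0 0",
)

```text
time: 34.62
tool_pos: [0.5066, -0.2949, 0.1546]
ee_rot: [-3.117, 0.035, -0.161]
wrist_force: [0.6, -0.5, -2.0]
width: 0.0286
```

Run:
```python
from h import *
state();plan([.514,-.293,.075],(np.pi,0,-.155),hand=0,n=4)
```

```text
t 34.62 p [ 0.5066 -0.2949  0.1546] rot [-3.117  0.035 -0.161] F [ 0.6 -0.5 -2. ] w 0.0286 q [-0.63  0.21  1.33  0.01  1.64  1.11]
4 : 2.4 -0.3 19.8 -0.4 0.5 -0.1 0; 2.3 -0.4 19.8 -0.4 0.5 -0.1 0; 2.1 -0.5 19.9 -0.4 0.5 -0.1 0; 1.9 -0.6 19.9 -0.4 0.5 -0.1 0
```

Emit:
arm_command(
  commands="3 0 20 0 1 0 0;2 0 25 0 1 0 0;0 0 25 0 0 0 0;0 0 15 0 0 0 0;0 0 6 0 0 0 0;0 0 0 0 0 0 0;0 0 0 0 0 0 0",
)

```text
time: 35.5
tool_pos: [0.5127, -0.2867, 0.0591]
ee_rot: [-3.114, 0.0, -0.153]
wrist_force: [-0.0, 0.7, -2.3]
width: 0.0284
```

Emit:
arm_command(
  commands="0 1 3 0 0 0 0;0 1 3 0 0 0 0;0 0 2 0 0 0 0;0 0 0 0 0 0 0;0 0 0 0 0 0 0.45;0 0 0 0 0 0 0.45;0 0 0 0 0 0 0.45;0 0 -25 0 0 0 0.45;0 0 -40 0 0 0 0.45;0 0 -40 0 0 0 0.45;0 0 -30 0 0 0 0.45;0 0 0 0 0 0 0.45",
)

```text
time: 37.0
tool_pos: [0.5131, -0.2937, 0.1936]
ee_rot: [-3.117, -0.006, -0.154]
wrist_force: [-0.4, -0.5, -0.3]
width: 0.0423
```

Run:
```python
from h import *
state();s=snapshot("wrist");cv2.imwrite("pics/w8.png",s["img"]);tips("stamp_a",s,.004)
plan([.585,.004,.2],(np.pi,0,-.147),hand=.45)
```

```text
t 37.0 p [ 0.5131 -0.2937  0.1936] rot [-3.117 -0.006 -0.154] F [-0.4 -0.5 -0.3] w 0.0423 q [-0.63  0.18  1.29  0.02  1.68  1.1 ]
stamp_a 0.84 px 321 217 xyz [ 0.5156 -0.2865  0.004 ]
stamp_a 0.83 px 3 177 xyz [0.597  0.0038 0.004 ]
stamp_a 0.7 px 325 139 xyz [ 0.5854 -0.3018  0.004 ]
6 : 4.5 -50.8 -0.3 -0.3 -0.0 -0.1 0.45; 4.6 -50.7 -0.5 -0.3 -0.0 -0.1 0.45; 4.6 -50.7 -0.8 -0.3 -0.0 -0.1 0.45; 4.7 -50.7 -1.0 -0.3 -0.0 -0.1 0.45; 4.7 -50.7 -1.2 -0.3 -0.0 -0.1 0.45; 4.8 -50.7 -1.5 -0.3 -0.0 -0.1 0.45
```

Emit:
arm_command(
  commands="4 -45 -2 0 0 0 0.45;5 -50 -2 0 0 0 0.45;5 -50 -2 0 0 0 0.45;5 -50 -2 0 0 0 0.45;5 -50 0 0 0 0 0.45;6 -48 0 0 0 0 0.45;0 0 0 0 0 0 0.45;0 0 0 0 0 0 0.45",
)

```text
time: 38.1
tool_pos: [0.5802, 0.0017, 0.1836]
ee_rot: [-3.11, 0.035, -0.156]
wrist_force: [0.7, -0.6, -0.1]
width: 0.0423
```

Run:
```python
from h import *
state();s=snapshot("wrist");cv2.imwrite("pics/w9.png",s["img"]);tips("stamp_a",s,.004)
# hue mask of wood ball: brightest orange blobs
im=s["img"];h=cv2.cvtColor(im,cv2.COLOR_BGR2HSV);m=cv2.inRange(h,(8,90,90),(20,255,255));n,l,st,c=cv2.connectedComponentsWithStats(cv2.morphologyEx(m,cv2.MORPH_OPEN,np.ones((7,7),np.uint8)))
for i in range(1,n):
    if st[i,4]>300: print(st[i],c[i].round(),onz(s,*c[i],.066).round(4))
plan([.595,.003,.054],(np.pi,0,-.147),hand=.45,n=5)
```

```text
t 38.1 p [0.5802 0.0017 0.1836] rot [-3.11   0.035 -0.156] F [ 0.7 -0.6 -0.1] w 0.0423 q [-0.11  0.18  1.31  0.03  1.68  1.62]
stamp_a 0.87 px 6 240 xyz [0.5994 0.3144 0.004 ]
stamp_a 0.8 px 242 222 xyz [0.5836 0.0837 0.004 ]
stamp_a 0.79 px 322 197 xyz [0.5958 0.0061 0.004 ]
stamp_a 0.72 px 87 253 xyz [0.5752 0.2394 0.004 ]
stamp_a 0.38 px 196 221 xyz [0.5911 0.1262 0.004 ]
[303 198  35  34 982] [320. 214.] [0.5938 0.0061 0.066 ]
[205 231  23  29 527] [216. 245.] [0.5818 0.0905 0.066 ]
[ 21 266  35  30 845] [ 37. 281.] [0.573  0.2444 0.066 ]
5 : 3.7 -0.0 25.9 -0.4 0.4 -0.1 0.45; 3.6 -0.2 26.0 -0.4 0.4 -0.1 0.45; 3.4 -0.3 26.0 -0.4 0.4 -0.1 0.45; 3.2 -0.5 26.0 -0.4 0.4 -0.1 0.45; 3.0 -0.7 26.0 -0.4 0.4 -0.1 0.45
```

Emit:
arm_command(
  commands="4 0 26 0 0.7 0 0.45;4 0 27 0 0.7 0 0.45;4 -1 27 0 0.6 0 0.45;2 -1 25 0 0 0 0.45;0 0 14 0 0 0 0.45;0 0 0 0 0 0 0.45;0 0 0 0 0 0 0.45",
)

```text
time: 39.08
tool_pos: [0.5938, -0.0047, 0.0629]
ee_rot: [-3.111, -0.005, -0.172]
wrist_force: [-0.6, -0.6, 0.3]
width: 0.0421
```

Emit:
arm_command(
  commands="0 -4 2 0 0 0 0.45;0 -3 4 0 0 0 0.45;0 0 3 0 0 1 0.45;0 0 0 0 0 0 0.36;0 0 0 0 0 0 0.36;0 0 0 0 0 0 0.36",
)

```text
time: 39.83
tool_pos: [0.5969, 0.003, 0.0565]
ee_rot: [-3.111, -0.009, -0.191]
wrist_force: [0.6, -0.1, 0.1]
width: 0.0339
```

```bash
python3 -c "
from h import *
rec('T20')"
```

```text
t 39.83 p [0.5969 0.003  0.0565] rot [-3.111 -0.009 -0.191] F [ 0.6 -0.1  0.1] w 0.0339 q [-0.11  0.25  1.48  0.03  1.4   1.65]
```

Emit:
arm_command(
  commands="0 6 0 0 0 0 0.36;0 6 0 0 0 0 0.36;0 2 0 0 0 0 0.36;0 0 0 0 0 0 0.36",
)

```text
time: 40.42
tool_pos: [0.5945, -0.0112, 0.0568]
ee_rot: [-3.109, -0.01, -0.191]
wrist_force: [0.4, 1.1, 0.7]
width: 0.0338
```

```bash
python3 -c "
from h import *
rec('T2p')"
```

```text
t 40.42 p [ 0.5945 -0.0112  0.0568] rot [-3.109 -0.01  -0.191] F [0.4 1.1 0.7] w 0.0338 q [-0.13  0.25  1.49  0.03  1.39  1.62]
```

Emit:
arm_command(
  commands="0 -8 0 0 0 0 0.36;0 -8 0 0 0 0 0.36;0 -8 0 0 0 0 0.36;0 0 0 0 0 0 0.36",
)

```text
time: 41.02
tool_pos: [0.5991, 0.014, 0.0569]
ee_rot: [-3.111, -0.01, -0.19]
wrist_force: [0.8, 0.6, -0.6]
width: 0.0341
```

```bash
python3 -c "
from h import *
rec('T2m');cmp('T2')"
```

```text
t 41.02 p [0.5991 0.014  0.0569] rot [-3.111 -0.01  -0.19 ] F [ 0.8  0.6 -0.6] w 0.0341 q [-0.09  0.26  1.48  0.03  1.4   1.67]
T2p ring [251. 296. 267.] block cols (np.int64(258), np.int64(333)) ball cols (np.int64(299), np.int64(344))
T2m ring [345. 345. 270.] block cols (np.int64(302), np.int64(378)) ball cols (np.int64(303), np.int64(352))
tool moved mm [ 4.5 25.2  0.2]
```

T2 shows the same signature (ring +49 px, block +44 px), so it is loose. I carry it to the third slot, then test the others as a control.

Emit:
arm_command(
  commands="0 5 0 0 0 0 0.36;0 4 0 0 0 0 0.36;0 0 0 0 0 0 0;0 0 0 0 0 0 0;0 0 0 0 0 0 0;0 0 -25 0 0 0 0;0 0 -35 0 0 0 0;0 0 -35 0 0 0 0;0 0 -15 0 0 0 0;0 0 0 0 0 0 0",
)

```text
time: 42.38
tool_pos: [0.5916, 0.0003, 0.162]
ee_rot: [-3.113, 0.005, -0.192]
wrist_force: [-0.1, 0.2, -3.2]
width: 0.0284
```

Run:
```python
from h import *
state();plan([.445,-.282,.165],(np.pi,0,-.16),hand=0,n=8)
```

```text
t 42.38 p [5.916e-01 3.000e-04 1.620e-01] rot [-3.113  0.005 -0.192] F [-0.1  0.2 -3.2] w 0.0284 q [-0.11  0.19  1.34  0.03  1.61  1.65]
8 : -11.3 38.1 -1.4 -0.2 0.0 -0.2 0; -11.4 38.1 -1.3 -0.2 0.0 -0.2 0; -11.6 38.0 -1.2 -0.2 0.0 -0.2 0; -11.7 38.0 -1.0 -0.2 0.0 -0.2 0; -11.9 37.9 -0.9 -0.2 0.0 -0.2 0; -12.0 37.9 -0.8 -0.2 0.0 -0.2 0; -12.2 37.8 -0.6 -0.2 0.0 -0.2 0; -12.3 37.8 -0.5 -0.2 0.0 -0.2 0
```

Emit:
arm_command(
  commands="-11 38 -4 0 0 0 0;-11 38 -4 0 0 0 0;-12 38 -4 0 0 0 0;-12 38 -4 0 0 0 0;-12 38 -4 0 0 0 0;-12 38 -3 0 0 0 0;-12 38 -2 0 0 0 0;-12 38 0 0 0 0 0;0 0 0 0 0 0 0;0 0 0 0 0 0 0",
)

```text
time: 43.62
tool_pos: [0.4289, -0.2839, 0.1556]
ee_rot: [-3.102, 0.04, -0.189]
wrist_force: [0.4, 0.4, -2.8]
width: 0.0284
```

Run:
```python
from h import *
state();plan([.445,-.282,.060],(np.pi,0,-.16),hand=0,n=5)
```

```text
t 43.62 p [ 0.4289 -0.2839  0.1556] rot [-3.102  0.04  -0.189] F [ 0.4  0.4 -2.8] w 0.0284 q [-0.7   0.06  1.5   0.01  1.64  1.06]
5 : 3.8 -0.2 19.0 -0.5 0.4 -0.3 0; 3.7 -0.4 19.0 -0.5 0.4 -0.3 0; 3.6 -0.5 19.1 -0.5 0.4 -0.3 0; 3.4 -0.6 19.1 -0.5 0.4 -0.3 0; 3.3 -0.8 19.1 -0.5 0.4 -0.3 0
```

Emit:
arm_command(
  commands="4 0 19 -0.5 0.7 0 0;4 0 22 -0.5 0.7 0 0;4 0 22 0 0.7 0 0;4 0 18 0 0 0 0;0 0 10 0 0 0 0;0 0 0 0 0 0 0;0 0 0 0 0 0 0",
)

```text
time: 44.5
tool_pos: [0.4459, -0.2762, 0.0585]
ee_rot: [-3.116, 0.006, -0.179]
wrist_force: [0.7, -0.7, -3.4]
width: 0.0284
```

Emit:
arm_command(
  commands="0 3 1 0 0 0 0;0 2 2 0 0 0 0;0 0 2 0 0 0 0;0 0 0 0 0 0 0;0 0 0 0 0 0 0.45;0 0 0 0 0 0 0.45;0 0 0 0 0 0 0.45;0 0 -25 0 0 0 0.45;0 0 -40 0 0 0 0.45;0 0 -40 0 0 0 0.45;0 0 -30 0 0 0 0.45;0 0 0 0 0 0 0.45",
)

```text
time: 46.0
tool_pos: [0.4464, -0.2865, 0.1964]
ee_rot: [-3.12, -0.002, -0.18]
wrist_force: [-0.9, -0.7, -0.1]
width: 0.0423
```

Run:
```python
from h import *
state();s=snapshot("wrist");cv2.imwrite("pics/w10.png",s["img"]);tips("stamp_a",s,.004)
plan([.575,.085,.2],(np.pi,0,-.30),hand=.45,n=9)
```

```text
t 46.0 p [ 0.4464 -0.2865  0.1964] rot [-3.12e+00 -2.00e-03 -1.80e-01] F [-0.9 -0.7 -0.1] w 0.0423 q [-0.69  0.05  1.43  0.02  1.67  1.06]
stamp_a 0.93 px 312 146 xyz [ 0.5142 -0.2837  0.004 ]
stamp_a 0.75 px 319 62 xyz [ 0.5826 -0.3027  0.004 ]
stamp_a 0.73 px 323 219 xyz [ 0.4456 -0.2819  0.004 ]
9 : 6.8 -43.1 0.2 -0.2 0.0 0.8 0.45; 6.3 -43.2 0.1 -0.2 0.0 0.8 0.45; 5.7 -43.2 0.0 -0.2 0.0 0.8 0.45; 5.1 -43.3 -0.1 -0.2 0.0 0.8 0.45; 4.5 -43.4 -0.2 -0.2 0.0 0.8 0.45; 4.0 -43.4 -0.3 -0.2 0.0 0.8 0.45; 3.4 -43.5 -0.5 -0.2 0.0 0.8 0.45; 2.8 -43.5 -0.6 -0.2 0.0 0.8 0.45; 2.2 -43.5 -0.7 -0.2 0.0 0.8 0.45
```

Now the control test on S4.

Emit:
arm_command(
  commands="7 -43 -2 0 0 0.8 0.45;6 -43 -2 0 0 0.8 0.45;6 -43 -2 0 0 0.8 0.45;6 -43 -2 0 0 0.8 0.45;5 -43 -2 0 0 0.8 0.45;5 -43 -1 0 0 0.8 0.45;4 -43 0 0 0 0.8 0.45;4 -43 0 0 0 0.8 0.45;3 -40 0 0 0 0.8 0.45;0 0 0 0 0 0 0.45;0 0 0 0 0 0 0.45",
)

```text
time: 47.48
tool_pos: [0.5729, 0.0896, 0.1828]
ee_rot: [-3.123, 0.054, -0.313]
wrist_force: [-0.3, 0.3, 0.6]
width: 0.0421
```

```bash
cat >> h.py <<'E'
def balls(s):
    h=cv2.cvtColor(s["img"],cv2.COLOR_BGR2HSV);m=cv2.inRange(h,(8,90,90),(20,255,255));n,l,st,c=cv2.connectedComponentsWithStats(cv2.morphologyEx(m,cv2.MORPH_OPEN,np.ones((7,7),np.uint8)))
    for i in range(1,n):
        if st[i,4]>300: print("ball",st[i],c[i].round(),onz(s,*c[i],.066).round(4))
E
python3 - <<'E'
from h import *
state();s=snapshot("wrist");cv2.imwrite("pics/w11.png",s["img"]);tips("stamp_a",s,.004);balls(s)
plan([.583,.086,.12],(np.pi,0,-.30),hand=.45)
E
```

```text
t 47.48 p [0.5729 0.0896 0.1828] rot [-3.123  0.054 -0.313] F [-0.3  0.3  0.6] w 0.0421 q [0.04 0.19 1.3  0.04 1.7  1.92]
stamp_a 0.96 px 94 252 xyz [0.6007 0.3151 0.004 ]
stamp_a 0.91 px 330 199 xyz [0.5811 0.0844 0.004 ]
stamp_a 0.72 px 177 256 xyz [0.5732 0.241  0.004 ]
stamp_a 0.69 px 354 316 xyz [0.4606 0.0978 0.004 ]
stamp_a 0.56 px 283 205 xyz [0.5883 0.1269 0.004 ]
ball [ 310  196   36   36 1047] [327. 213.] [0.5835 0.0856 0.066 ]
ball [130 265  37  32 914] [148. 281.] [0.5737 0.2409 0.066 ]
ball [ 32 267  36  30 845] [ 49. 282.] [0.5977 0.3183 0.066 ]
ball [ 325  324   50   52 1415] [346. 349.] [0.4661 0.1062 0.066 ]
2 : 6.9 0.6 31.4 -0.6 1.5 -0.4 0.45; 6.1 0.3 31.5 -0.6 1.5 -0.4 0.45
```

View pics/w11.png

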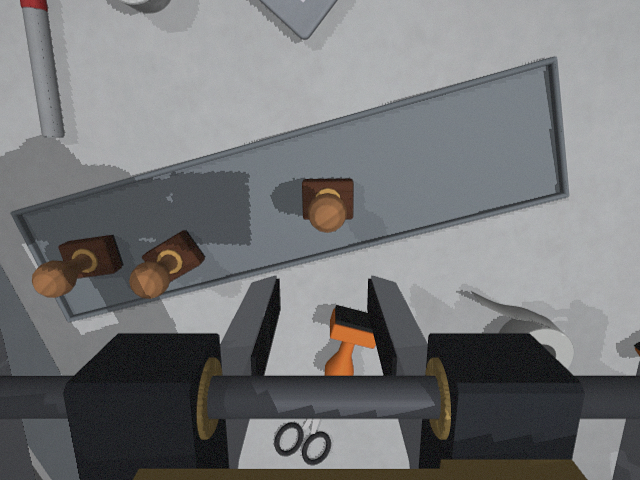

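The last three stamps stand in the lane, with S4 at (327,213) aligned with the jaws. S2 has been knocked sideways to about (0.574, 0.241), but it is upright and still in the lane.

Emit:
arm_command(
  commands="5 0 26 0 1 0 0.45;4 0 27 0 1 0 0.45;2 -1 27 0 1 0 0.45;0 -1 25 0 0 0 0.45;0 -1 12 0 0 0 0.45;0 0 0 0 0 0 0.45;0 0 0 0 0 0 0.45",
)

```text
time: 48.45
tool_pos: [0.5834, 0.0837, 0.0656]
ee_rot: [-3.122, -0.006, -0.326]
wrist_force: [-0.6, -0.2, 0.6]
width: 0.0422
```

Emit:
arm_command(
  commands="0 -1 7 0 0 0 0.45;0 0 5 0 0 0 0.45;0 0 0 0 0 0 0.36;0 0 0 0 0 0 0.36;0 6 0 0 0 0 0.36;0 6 0 0 0 0 0.36;0 2 0 0 0 0 0.36;0 0 0 0 0 0 0.36",
)

```text
time: 49.45
tool_pos: [0.581, 0.0711, 0.0556]
ee_rot: [-3.119, -0.011, -0.326]
wrist_force: [0.2, 0.3, -0.2]
width: 0.0337
```

```bash
python3 -c "
from h import *
rec('S4p')"
```

```text
t 49.45 p [0.581  0.0711 0.0556] rot [-3.119 -0.011 -0.326] F [ 0.2  0.3 -0.2] w 0.0337 q [0.01 0.23 1.52 0.02 1.38 1.91]
```

Emit:
arm_command(
  commands="0 -8 0 0 0 0 0.36;0 -8 0 0 0 0 0.36;0 -8 0 0 0 0 0.36;0 0 0 0 0 0 0.36",
)

```text
time: 50.05
tool_pos: [0.5893, 0.0958, 0.0559]
ee_rot: [-3.12, -0.011, -0.325]
wrist_force: [0.1, -0.7, 0.7]
width: 0.0341
```

```bash
python3 -c "
from h import *
rec('S4m');cmp('S4')"
```

```text
t 50.05 p [0.5893 0.0958 0.0559] rot [-3.12  -0.011 -0.325] F [ 0.1 -0.7  0.7] w 0.0341 q [0.06 0.25 1.49 0.02 1.39 1.95]
S4p ring [267. 296. 265.] block cols (np.int64(260), np.int64(336)) ball cols (np.int64(297), np.int64(344))
S4m ring [312. 348. 267.] block cols (np.int64(307), np.int64(383)) ball cols (np.int64(303), np.int64(351))
tool moved mm [ 8.3 24.7  0.3]
```

S4's ring shifts 52 px for a 26 mm sweep, like S6 (51) and T2 (49). T1 shifted only 38. That fits T1 being a sound stamp that tips bodily about its block edge: a point 20 mm up moves about a third of the ball's travel. So I suspect T1 is sound and I misjudged it. I test S2 and S1 to settle it.

Emit:
arm_command(
  commands="0 5 0 0 0 0 0.36;0 4 0 0 0 0 0.45;0 0 0 0 0 0 0.45;0 0 -25 0 0 0 0.45;0 0 -35 0 0 0 0.45;0 0 -30 0 0 0 0.45;0 -40 0 0 0 -10 0.45;0 -40 0 0 0 -10 0.45;0 -40 0 0 0 -10 0.45;0 0 0 0 0 -4 0.45;0 0 0 0 0 0 0.45;0 0 0 0 0 0 0.45",
)

```text
time: 51.65
tool_pos: [0.6025, 0.2029, 0.151]
ee_rot: [-3.13, -0.021, 0.28]
wrist_force: [0.3, -0.1, 0.4]
width: 0.0422
```

```bash
cat >> h.py <<'E'
def yawof(s,c,w=70):
    "dark-brown block outline near pixel c -> world yaw of long side (mod pi)"
    h=cv2.cvtColor(s["img"],cv2.COLOR_BGR2HSV);m=cv2.inRange(h,(0,90,25),(14,255,130));k=np.zeros_like(m);x,y=map(int,c);k[max(0,y-w):y+w,max(0,x-w):x+w]=255
    m=cv2.morphologyEx(m&k,cv2.MORPH_OPEN,np.ones((3,3),np.uint8));f,_=cv2.findContours(m,0,2);f=max(f,key=cv2.contourArea)
    b=cv2.boxPoints(cv2.minAreaRect(f));P=[onz(s,*q,.02)[:2] for q in b];e=[P[1]-P[0],P[2]-P[1]];print("edges mm",[round(1000*np.linalg.norm(v),1) for v in e],"yaw of edges as y-axis",[round((np.arctan2(v[1],v[0])-np.pi/2+np.pi/2)%np.pi-np.pi/2,2) for v in e],"box",b.round().tolist())
E
python3 - <<'E'
from h import *
state();s=snapshot("wrist");cv2.imwrite("pics/w12.png",s["img"]);tips("stamp_a",s,.004);balls(s)
yawof(s,pix(s,[.573,.241,.02]))
E
```

```text
t 51.65 p [0.6025 0.2029 0.151 ] rot [-3.13  -0.021  0.28 ] F [ 0.3 -0.1  0.4] w 0.0422 q [0.23 0.28 1.26 0.01 1.59 1.52]
stamp_a 0.96 px 196 200 xyz [0.5975 0.314  0.004 ]
stamp_a 0.85 px 276 251 xyz [0.5733 0.2387 0.004 ]
stamp_a 0.68 px 450 288 xyz [0.5841 0.0842 0.004 ]
stamp_a 0.57 px 171 214 xyz [0.5798 0.3316 0.004 ]
ball [ 146  193   41   39 1155] [165. 212.] [0.5976 0.3145 0.066 ]
ball [246 257  39  25 736] [264. 269.] [0.577 0.24  0.066]
ball [460 304  37  29 924] [479. 319.] [0.5839 0.0816 0.066 ]
ball [ 331  419   73   45 1600] [364. 439.] [0.4635 0.1305 0.066 ]
edges mm [np.float64(37.8), np.float64(44.5)] yaw of edges as y-axis [np.float64(-1.38), np.float64(0.23)] box [[245.0, 275.0], [247.0, 230.0], [302.0, 233.0], [300.0, 278.0]]
```

Run:
```python
from h import *
e=plan([.574,.240,.12],(np.pi,0,.26),hand=.45,n=2)
```

```text
2 : -8.9 -21.7 15.6 -0.3 -0.6 0.6 0.45; -8.9 -21.7 15.5 -0.3 -0.6 0.6 0.45
```

Emit:
arm_command(
  commands="-9 -22 5 0 -0.6 0.5 0.45;-9 -20 10 0 -0.6 0.5 0.45;0 0 10 0 0 0 0.45;0 0 0 0 0 0 0.45;0 0 0 0 0 0 0.45",
)

```text
time: 52.38
tool_pos: [0.5751, 0.2355, 0.1259]
ee_rot: [-3.131, -0.002, 0.256]
wrist_force: [-0.1, 0.3, 0.5]
width: 0.0418
```

Run:
```python
from h import *
state();s=snapshot("wrist");balls(s);plan([.5745,.240,.053],(np.pi,0,.25),hand=.45,n=3)
```

```text
t 52.38 p [0.5751 0.2355 0.1259] rot [-3.131e+00 -2.000e-03  2.560e-01] F [-0.1  0.3  0.5] w 0.0418 q [0.29 0.27 1.32 0.01 1.55 1.61]
ball [ 187  169   43   40 1343] [208. 188.] [0.5997 0.315  0.066 ]
ball [ 299  239   44   42 1449] [320. 260.] [0.5734 0.2376 0.066 ]
ball [ 539  287   42   39 1331] [559. 306.] [0.5831 0.0796 0.066 ]
ball [382 430  26  33 672] [394. 447.] [0.4502 0.1502 0.066 ]
3 : 0.2 -1.3 24.3 -0.2 -0.0 0.1 0.45; 0.2 -1.4 24.3 -0.2 -0.0 0.1 0.45; 0.2 -1.4 24.3 -0.2 -0.0 0.1 0.45
```

Emit:
arm_command(
  commands="-1 -1 25 0 0 0 0.45;-1 -1 26 0 0 0 0.45;0 -1 14 0 0 0 0.45;0 0 5 0 0 0 0.45;0 0 0 0 0 0 0.45;0 0 0 0 0 0 0.45",
)

```text
time: 53.18
tool_pos: [0.5768, 0.2374, 0.0586]
ee_rot: [-3.131, -0.01, 0.252]
wrist_force: [-0.4, 1.0, 0.1]
width: 0.0422
```

Emit:
arm_command(
  commands="-1 0 4 0 0 0 0.45;0 0 0 0 0 0 0.36;0 0 0 0 0 0 0.36;0 6 0 0 0 0 0.36;0 6 0 0 0 0 0.36;0 2 0 0 0 0 0.36;0 0 0 0 0 0 0.36",
)

```text
time: 54.05
tool_pos: [0.5808, 0.2239, 0.057]
ee_rot: [-3.129, -0.015, 0.252]
wrist_force: [0.4, 1.0, 0.1]
width: 0.0339
```

```bash
python3 -c "
from h import *
rec('S2p')"
```

```text
t 54.05 p [0.5808 0.2239 0.057 ] rot [-3.129 -0.015  0.252] F [0.4 1.  0.1] w 0.0339 q [0.27 0.3  1.41 0.01 1.41 1.59]
```

Emit:
arm_command(
  commands="0 -8 0 0 0 0 0.36;0 -8 0 0 0 0 0.36;0 -8 0 0 0 0 0.36;0 0 0 0 0 0 0.36",
)

```text
time: 54.65
tool_pos: [0.5742, 0.2483, 0.0567]
ee_rot: [-3.131, -0.014, 0.253]
wrist_force: [-0.3, -0.1, -1.0]
width: 0.034
```

```bash
python3 -c "
from h import *
rec('S2m');cmp('S2')"
```

```text
t 54.65 p [0.5742 0.2483 0.0567] rot [-3.131 -0.014  0.253] F [-0.3 -0.1 -1. ] w 0.034 q [0.31 0.31 1.41 0.01 1.41 1.63]
S2p ring [352. 303. 271.] block cols (np.int64(265), np.int64(342)) ball cols (np.int64(293), np.int64(349))
S2m ring [348. 341. 269.] block cols (np.int64(301), np.int64(377)) ball cols (np.int64(299), np.int64(355))
tool moved mm [-6.6 24.4 -0.3]
```

S2 gives 38 px, the same as T1, so there are two clear groups: S6, T2 and S4 at 49–52 (loose), T1 and S2 at 38 (sound, tipping bodily). I check S1 last.

Emit:
arm_command(
  commands="0 5 0 0 0 0 0.36;0 4 0 0 0 0 0.45;0 0 0 0 0 0 0.45;0 0 -25 0 0 0 0.45;0 0 -35 0 0 0 0.45;0 0 -20 0 0 0 0.45;15 -33 0 0 0 10 0.45;15 -33 0 0 0 10 0.45;0 0 0 0 0 3 0.45;0 0 0 0 0 0 0.45;0 0 0 0 0 0 0.45",
)

```text
time: 56.12
tool_pos: [0.5957, 0.3079, 0.1406]
ee_rot: [-3.124, -0.008, -0.164]
wrist_force: [-0.3, -0.3, 0.4]
width: 0.0426
```

Run:
```python
from h import *
state();s=snapshot("wrist");tips("stamp_a",s,.004);balls(s);yawof(s,pix(s,[.599,.315,.02]))
plan([.599,.315,.12],(np.pi,0,-.15),hand=.45,n=2)
```

```text
t 56.12 p [0.5957 0.3079 0.1406] rot [-3.124 -0.008 -0.164] F [-0.3 -0.3  0.4] w 0.0426 q [0.39 0.36 1.17 0.01 1.59 2.12]
stamp_a 0.97 px 606 206 xyz [0.5811 0.0843 0.004 ]
stamp_a 0.92 px 418 245 xyz [0.5723 0.2354 0.004 ]
stamp_a 0.83 px 317 231 xyz [0.5971 0.3155 0.004 ]
stamp_a 0.77 px 603 345 xyz [0.4568 0.0857 0.004 ]
ball [ 299  231   42   39 1281] [320. 249.] [0.5982 0.3114 0.066 ]
ball [ 417  248   40   40 1271] [437. 268.] [0.5731 0.236  0.066 ]
ball [582 349  53  27 973] [605. 365.] [0.4819 0.1252 0.066 ]
edges mm [np.float64(42.2), np.float64(44.2)] yaw of edges as y-axis [np.float64(-0.16), np.float64(1.42)] box [[293.0, 209.0], [348.0, 209.0], [348.0, 264.0], [293.0, 264.0]]
2 : 0.9 -3.7 10.4 -0.5 -0.2 -0.4 0.45; 1.0 -3.8 10.3 -0.5 -0.2 -0.4 0.45
```

Emit:
arm_command(
  commands="0 -3 25 0 0 0 0.45;0 -2 25 0 0 0 0.45;0 -2 25 0 0 0 0.45;0 -1 10 0 0 0 0.45;0 0 0 0 0 0 0.45;0 0 0 0 0 0 0.45",
)

```text
time: 56.98
tool_pos: [0.5997, 0.3157, 0.0569]
ee_rot: [-3.121, -0.012, -0.166]
wrist_force: [-0.4, 0.2, 0.4]
width: 0.042
```

Emit:
arm_command(
  commands="-1 2 2 0 0 0 0.45;0 0 0 0 0 0 0.36;0 0 0 0 0 0 0.36;0 6 0 0 0 0 0.36;0 6 0 0 0 0 0.36;0 2 0 0 0 0 0.36;0 0 0 0 0 0 0.36",
)

```text
time: 57.85
tool_pos: [0.598, 0.3007, 0.059]
ee_rot: [-3.115, -0.018, -0.166]
wrist_force: [0.0, 1.6, 0.9]
width: 0.0339
```

```bash
python3 -c "
from h import *
rec('S1p')"
```

```text
t 57.85 p [0.598  0.3007 0.059 ] rot [-3.115 -0.018 -0.166] F [0.  1.6 0.9] w 0.0339 q [0.37 0.39 1.3  0.01 1.42 2.11]
```

Emit:
arm_command(
  commands="0 -8 0 0 0 0 0.36;0 -8 0 0 0 0 0.36;0 -8 0 0 0 0 0.36;0 0 0 0 0 0 0.36",
)

```text
time: 58.45
tool_pos: [0.6018, 0.3247, 0.0583]
ee_rot: [-3.12, -0.017, -0.166]
wrist_force: [-0.3, 0.2, 0.3]
width: 0.0334
```

```bash
python3 -c "
from h import *
rec('S1m');cmp('S1')
a=[cv2.imread(f'pics/{n}.png')[220:360,240:410] for n in ('S1p','S2p','S4p','T2p')];b=[cv2.imread(f'pics/{n}.png')[220:360,240:410] for n in ('S1m','S2m','S4m','T2m')]
cv2.imwrite('pics/comp.png',np.vstack([np.hstack(a),np.hstack(b)]))"
```

```text
t 58.45 p [0.6018 0.3247 0.0583] rot [-3.12  -0.017 -0.166] F [-0.3  0.2  0.3] w 0.0334 q [0.41 0.43 1.25 0.01 1.44 2.14]
S1p ring [322. 308. 265.] block cols (np.int64(272), np.int64(348)) ball cols (np.int64(297), np.int64(341))
S1m ring [338. 345. 267.] block cols (np.int64(305), np.int64(382)) ball cols (np.int64(304), np.int64(352))
tool moved mm [ 3.8 23.9 -0.7]
```

S1 also gives 37 px, so S1, S2 and T1 are sound, and S4, T2 and S6 are loose. T1 goes back to the lane and S4 takes its place in the tray.

Emit:
arm_command(
  commands="0 5 0 0 0 0 0.36;0 4 0 0 0 0 0.45;0 0 0 0 0 0 0.45;0 0 -25 0 0 0 0.45;0 0 -40 0 0 0 0.45;0 0 -40 0 0 0 0.45;0 0 -20 0 0 0 0.45;6 55 -4 0 0 0 0.45;8 60 -4 0 0 0 0.45;8 60 -4 0 0 0 0.45;8 60 -4 0 0 0 0.45;8 60 -4 0 0 0 0.45",
)

```text
time: 60.05
tool_pos: [0.5864, 0.0116, 0.2017]
ee_rot: [-3.114, -0.022, -0.158]
wrist_force: [0.7, -0.4, 0.3]
width: 0.0425
```

Run:
```python
from h import *
state();plan([.583,-.300,.2],(np.pi,0,-.15),hand=.45)
```

```text
t 60.05 p [0.5864 0.0116 0.2017] rot [-3.114 -0.022 -0.158] F [ 0.7 -0.4  0.3] w 0.0425 q [-0.09  0.15  1.31  0.03  1.66  1.64]
6 : 7.6 51.4 -0.9 -0.3 -0.2 -0.1 0.45; 7.5 51.4 -0.7 -0.3 -0.2 -0.1 0.45; 7.5 51.4 -0.5 -0.3 -0.2 -0.1 0.45; 7.4 51.4 -0.3 -0.3 -0.2 -0.1 0.45; 7.3 51.4 -0.1 -0.3 -0.2 -0.1 0.45; 7.3 51.4 0.1 -0.3 -0.2 -0.1 0.45
```

Emit:
arm_command(
  commands="7 50 -4 0 0 0 0.45;8 51 -4 0 0 0 0.45;8 51 -4 0 0 0 0.45;8 51 -3 0 0 0 0.45;8 48 -2 0 0 0 0.45;6 30 0 0 0 0 0.45;0 0 0 0 0 0 0.45;0 0 0 0 0 0 0.45",
)

```text
time: 61.05
tool_pos: [0.585, -0.2867, 0.2153]
ee_rot: [-3.113, -0.03, -0.165]
wrist_force: [0.7, -0.7, -0.7]
width: 0.0424
```

Run:
```python
from h import *
state();s=snapshot("wrist");tips("stamp_a",s,.004);balls(s);cv2.imwrite("pics/w13.png",s["img"])
```

```text
t 61.05 p [ 0.585  -0.2867  0.2153] rot [-3.113 -0.03  -0.165] F [ 0.7 -0.7 -0.7] w 0.0424 q [-0.56  0.3   1.1   0.04  1.72  1.18]
stamp_a 0.84 px 346 347 xyz [ 0.4441 -0.2822  0.004 ]
stamp_a 0.79 px 338 286 xyz [ 0.5138 -0.2844  0.004 ]
stamp_a 0.6 px 272 438 xyz [ 0.342  -0.1805  0.004 ]
stamp_a 0.56 px 346 216 xyz [ 0.5857 -0.3035  0.004 ]
ball [338 217  29  30 701] [352. 231.] [ 0.5821 -0.3064  0.066 ]
ball [330 299  27  27 607] [343. 312.] [ 0.5112 -0.2876  0.066 ]
ball [257 434  39  35 706] [279. 456.] [ 0.3702 -0.2031  0.066 ]
```

Emit:
arm_command(
  commands="0 7 27 0 -0.5 0 0.45;0 6 28 0 -0.5 0 0.45;0 4 28 0 0 0 0.45;0 0 10 0 0 0 0.45;0 0 0 0 0 0 0.45;0 0 0 0 0 0 0.45",
)

```text
time: 61.9
tool_pos: [0.5882, -0.2942, 0.1249]
ee_rot: [-3.115, -0.02, -0.153]
wrist_force: [-0.3, -0.7, -0.4]
width: 0.0419
```

Run:
```python
from h import *
state();s=snapshot("wrist");tips("stamp_a",s,.004,.4);balls(s)
plan([.584,-.305,.055],(np.pi,0,-.15),hand=.45)
```

```text
t 61.9 p [ 0.5882 -0.2942  0.1249] rot [-3.115 -0.02  -0.153] F [-0.3 -0.7 -0.4] w 0.0419 q [-0.57  0.34  1.22  0.03  1.56  1.16]
stamp_a 0.78 px 328 324 xyz [ 0.5161 -0.2836  0.004 ]
stamp_a 0.57 px 342 241 xyz [ 0.5836 -0.3044  0.004 ]
ball [ 332  249   35   40 1153] [348. 268.] [ 0.581 -0.307  0.066]
ball [322 357  31  19 449] [337. 367.] [ 0.5128 -0.2904  0.066 ]
ball [325 450  31  19 543] [339. 460.] [ 0.4393 -0.2814  0.066 ]
2 : -2.0 6.4 34.8 -0.8 -0.6 -0.1 0.45; -1.7 6.0 34.9 -0.8 -0.6 -0.1 0.45
```

Emit:
arm_command(
  commands="-2 6 0 -0.5 -0.5 0 0.45;-2 5 10 -0.5 -0.5 0 0.45;-1 0 20 0 0 0 0.45;-1 0 20 0 0 0 0.45;0 0 14 0 0 0 0.45;0 0 0 0 0 0 0.45;0 0 0 0 0 0 0.45",
)

```text
time: 62.88
tool_pos: [0.5811, -0.3069, 0.0598]
ee_rot: [-3.137, -0.005, -0.154]
wrist_force: [-0.1, -0.2, 0.3]
width: 0.0423
```

Emit:
arm_command(
  commands="1 0 5 0 0 0 0.45;0 0 0 0 0 0 0;0 0 0 0 0 0 0;0 0 0 0 0 0 0;0 0 -25 0 0 0 0;0 0 -40 0 0 0 0;0 0 -40 0 0 0 0;0 0 -15 0 0 0 0;0 0 0 0 0 0 0",
)

```text
time: 64.0
tool_pos: [0.5797, -0.3069, 0.1728]
ee_rot: [-3.134, 0.004, -0.154]
wrist_force: [1.2, 0.5, -2.9]
width: 0.0284
```

Run:
```python
from h import *
state();plan([.585,-.030,.17],(np.pi,0,-.10),hand=0)
```

```text
t 64.0 p [ 0.5797 -0.3069  0.1728] rot [-3.134  0.004 -0.154] F [ 1.2  0.5 -2.9] w 0.0284 q [-0.58  0.34  1.14  0.01  1.67  1.15]
6 : -6.2 -45.7 0.8 -0.1 0.0 -0.5 0; -5.8 -45.8 0.8 -0.1 0.0 -0.5 0; -5.4 -45.8 0.7 -0.1 0.0 -0.5 0; -5.0 -45.9 0.6 -0.1 0.0 -0.5 0; -4.6 -45.9 0.6 -0.1 0.0 -0.5 0; -4.1 -46.0 0.5 -0.1 0.0 -0.5 0
```

Emit:
arm_command(
  commands="-6 -40 -1 0 0 -0.5 0;-6 -46 -2 0 0 -0.5 0;-5 -46 -2 0 0 -0.5 0;-5 -46 -2 0 0 -0.5 0;-5 -44 -1 0 0 -0.5 0;-4 -40 0 0 0 -0.5 0;0 0 0 0 0 0 0;0 0 0 0 0 0 0",
)

```text
time: 65.0
tool_pos: [0.5755, -0.0345, 0.1612]
ee_rot: [-3.129, 0.036, -0.103]
wrist_force: [-0.1, -1.0, -3.3]
width: 0.0285
```

Run:
```python
from h import *
state();plan([.585,-.030,.060],(np.pi,0,-.10),hand=0,n=5)
```

```text
t 65.0 p [ 0.5755 -0.0345  0.1612] rot [-3.129  0.036 -0.103] F [-0.1 -1.  -3.3] w 0.0285 q [-0.16  0.19  1.35  0.01  1.64  1.51]
5 : 2.5 -0.8 20.2 -0.1 0.4 -0.0 0; 2.4 -0.9 20.2 -0.1 0.4 -0.0 0; 2.2 -0.9 20.2 -0.1 0.4 -0.0 0; 2.1 -1.0 20.2 -0.1 0.4 -0.0 0; 1.9 -1.0 20.2 -0.1 0.4 -0.0 0
```

Emit:
arm_command(
  commands="3 -1 22 0 0.7 0 0;3 -1 25 0 0.7 0 0;2 -1 25 0 0.7 0 0;1 0 18 0 0 0 0;0 0 8 0 0 0 0;0 0 0 0 0 0 0;0 0 0 0 0 0 0",
)

```text
time: 65.88
tool_pos: [0.5833, -0.0384, 0.0575]
ee_rot: [-3.131, 0.0, -0.113]
wrist_force: [-0.2, 0.4, -3.3]
width: 0.0288
```

Gripped at about z = 0.055, so I lower slightly, release and rise.

Emit:
arm_command(
  commands="0 0 2 0 0 0 0;0 0 2 0 0 0 0;0 0 2 0 0 0 0;0 0 0 0 0 0 0;0 0 0 0 0 0 0.45;0 0 0 0 0 0 0.45;0 0 0 0 0 0 0.45;0 0 -25 0 0 0 0.45;0 0 -40 0 0 0 0.45;-5 -40 -20 0 0 5 0.45;-5 -45 0 0 0 5 0.45;0 0 0 0 0 0 0.45",
)

```text
time: 67.38
tool_pos: [0.5901, 0.0473, 0.1459]
ee_rot: [-3.13, -0.008, -0.294]
wrist_force: [-0.4, 0.9, 0.3]
width: 0.0423
```

Run:
```python
from h import *
state();s=snapshot("wrist");tips("stamp_a",s,.004,.3);balls(s);cv2.imwrite("pics/w14.png",s["img"])
plan([.583,.083,.12],(np.pi,0,-.32),hand=.45,n=2)
```

```text
t 67.38 p [0.5901 0.0473 0.1459] rot [-3.13  -0.008 -0.294] F [-0.4  0.9  0.3] w 0.0423 q [-0.02  0.19  1.37  0.01  1.57  1.84]
stamp_a 0.98 px 122 307 xyz [0.5748 0.2394 0.004 ]
stamp_a 0.93 px 422 203 xyz [ 0.5893 -0.0346  0.004 ]
stamp_a 0.73 px 285 253 xyz [0.5806 0.0862 0.004 ]
stamp_a 0.65 px 313 380 xyz [0.4577 0.0992 0.004 ]
stamp_a 0.58 px 34 302 xyz [0.6009 0.3125 0.004 ]
ball [ 432  202   40   41 1312] [451. 222.] [ 0.5846 -0.0389  0.066 ]
ball [255 258  33  21 545] [271. 268.] [0.5881 0.087  0.066 ]
ball [ 56 331  26  30 647] [ 69. 346.] [0.5741 0.2481 0.066 ]
ball [282 419  31  36 940] [297. 436.] [0.4527 0.1112 0.066 ]
2 : -9.0 -17.1 12.9 -0.3 -0.2 0.7 0.45; -9.2 -17.1 12.8 -0.3 -0.2 0.7 0.45
```

Emit:
arm_command(
  commands="-9 -18 5 0 0 0.7 0.45;-9 -18 8 0 0 0.7 0.45;0 0 4 0 0 0 0.45;0 0 0 0 0 0 0.45;0 0 0 0 0 0 0.45",
)

```text
time: 68.1
tool_pos: [0.5837, 0.0781, 0.1268]
ee_rot: [-3.135, -0.007, -0.328]
wrist_force: [-0.1, 0.5, 0.4]
width: 0.042
```

Run:
```python
from h import *
state();s=snapshot("wrist");tips("stamp_a",s,.004,.3);balls(s)
```

```text
t 68.1 p [0.5837 0.0781 0.1268] rot [-3.135 -0.007 -0.328] F [-0.1  0.5  0.4] w 0.042 q [0.03 0.19 1.41 0.   1.53 1.93]
stamp_a 0.94 px 350 375 xyz [0.459  0.0973 0.004 ]
stamp_a 0.82 px 140 303 xyz [0.5778 0.2404 0.004 ]
stamp_a 0.81 px 48 307 xyz [0.599  0.3146 0.004 ]
stamp_a 0.68 px 467 184 xyz [ 0.5868 -0.0368  0.004 ]
stamp_a 0.67 px 316 240 xyz [0.5822 0.0859 0.004 ]
stamp_a 0.54 px 500 196 xyz [ 0.5698 -0.0583  0.004 ]
ball [ 486  175   44   45 1590] [507. 197.] [ 0.5847 -0.0396  0.066 ]
ball [ 292  244   44   37 1339] [313. 262.] [0.5838 0.0858 0.066 ]
ball [ 77 331  25  30 589] [ 89. 344.] [0.5767 0.2484 0.066 ]
ball [ 316  419   34   39 1087] [333. 437.] [0.4541 0.1155 0.066 ]
```

Emit:
arm_command(
  commands="-1 -4 0 0 0 0 0.45;-1 -3 15 0 0 0 0.45;-1 -1 22 0 0 0 0.45;-1 -1 20 0 0 0 0.45;0 0 12 0 0 0 0.45;0 0 0 0 0 0 0.45;0 0 0 0 0 0 0.45",
)

```text
time: 69.08
tool_pos: [0.5833, 0.0895, 0.0537]
ee_rot: [-3.135, -0.007, -0.327]
wrist_force: [0.5, 0.9, 0.2]
width: 0.0422
```

Emit:
arm_command(
  commands="0 2 0 0 0 0 0.45;0 0 0 0 0 0 0;0 0 0 0 0 0 0;0 0 0 0 0 0 0;0 0 -25 0 0 0 0;0 0 -40 0 0 0 0;0 0 -40 0 0 0 0;0 0 -20 0 0 0 0;0 0 0 0 0 0 0",
)

```text
time: 70.2
tool_pos: [0.5797, 0.0866, 0.1791]
ee_rot: [-3.137, -0.001, -0.327]
wrist_force: [-0.3, -0.1, -2.9]
width: 0.0286
```

Run:
```python
from h import *
state();plan([.583,-.304,.17],(np.pi,0,-.16),hand=0,n=9)
```

```text
t 70.2 p [0.5797 0.0866 0.1791] rot [-3.137e+00 -1.000e-03 -3.270e-01] F [-0.3 -0.1 -2.9] w 0.0286 q [0.05 0.17 1.33 0.   1.64 1.95]
9 : 14.3 41.0 0.9 -0.0 -0.0 -1.1 0; 13.5 41.2 0.9 -0.0 -0.0 -1.1 0; 12.8 41.5 0.9 -0.0 -0.0 -1.1 0; 12.0 41.7 0.9 -0.0 -0.0 -1.1 0; 11.2 41.9 0.9 -0.0 -0.0 -1.1 0; 10.4 42.1 0.9 -0.0 -0.0 -1.1 0; 9.6 42.3 1.0 -0.0 -0.0 -1.1 0; 8.9 42.5 1.0 -0.0 -0.0 -1.1 0; 8.1 42.7 1.0 -0.0 -0.0 -1.1 0
```

Emit:
arm_command(
  commands="14 38 -2 0 0 -1.1 0;13 41 -3 0 0 -1.1 0;13 41 -3 0 0 -1.1 0;12 42 -3 0 0 -1.1 0;11 42 -3 0 0 -1.1 0;10 42 -2 0 0 -1.1 0;10 42 -1 0 0 -1.1 0;9 42 0 0 0 -1.1 0;8 40 0 0 0 -1.1 0;0 0 0 0 0 0 0;0 0 0 0 0 0 0",
)

```text
time: 71.58
tool_pos: [0.5782, -0.3044, 0.1668]
ee_rot: [-3.127, 0.035, -0.145]
wrist_force: [0.8, -0.0, -2.8]
width: 0.0285
```

Run:
```python
from h import *
state();plan([.583,-.304,.06],(np.pi,0,-.16),hand=0,n=5)
```

```text
t 71.58 p [ 0.5782 -0.3044  0.1668] rot [-3.127  0.035 -0.145] F [ 0.8 -0.  -2.8] w 0.0285 q [-0.57  0.36  1.12 -0.    1.7   1.15]
5 : 1.7 0.1 21.3 -0.2 0.4 0.2 0; 1.5 0.0 21.3 -0.2 0.4 0.2 0; 1.4 -0.0 21.3 -0.2 0.4 0.2 0; 1.2 -0.1 21.4 -0.2 0.4 0.2 0; 1.1 -0.2 21.4 -0.2 0.4 0.2 0
```

Emit:
arm_command(
  commands="2 0 24 0 0.7 0 0;2 0 25 0 0.7 0 0;1 0 25 0 0.7 0 0;0 0 18 0 0 0 0;0 0 10 0 0 0 0;0 0 0 0 0 0 0;0 0 0 0 0 0 0",
)

```text
time: 72.45
tool_pos: [0.583, -0.2958, 0.0609]
ee_rot: [-3.125, -0.001, -0.138]
wrist_force: [0.3, 0.8, -1.9]
width: 0.0282
```

Emit:
arm_command(
  commands="0 4 2 0 0 0 0;0 3 3 0 0 0 0;0 0 3 0 0 0 0;0 0 2 0 0 0 0;0 0 0 0 0 0 0",
)

```text
time: 73.08
tool_pos: [0.5842, -0.3049, 0.056]
ee_rot: [-3.128, -0.009, -0.139]
wrist_force: [-0.7, -0.0, -2.8]
width: 0.0285
```

Emit:
arm_command(
  commands="0 0 2 0 0 0 0;0 0 2 0 0 0 0;0 0 2 0 0 0 0;0 0 0 0 0 0 0",
)

```text
time: 73.58
tool_pos: [0.5855, -0.3052, 0.056]
ee_rot: [-3.13, -0.014, -0.138]
wrist_force: [0.5, 0.1, -2.7]
width: 0.0288
```

Emit:
arm_command(
  commands="-1 0 5 0 -1 0 0;-1 0 5 0 0 0 0;0 0 0 0 0 0 0",
)

```text
time: 73.95
tool_pos: [0.5873, -0.3058, 0.0564]
ee_rot: [-3.133, -0.007, -0.138]
wrist_force: [0.2, 0.2, -3.6]
width: 0.029
```

Emit:
arm_command(
  commands="0 0 0 0 0 0 0.45;0 0 0 0 0 0 0.45;0 0 0 0 0 0 0.45;0 0 -25 0 0 0 0.45;0 0 -40 0 0 0 0.45;0 0 -40 0 0 0 0.45;-50 0 -30 0 0 0 0.45;-50 0 -30 0 0 0 0.45;-40 0 -20 0 0 0 0.45;0 0 0 0 0 0 0.45;0 0 0 0 0 0 0.45",
)

```text
time: 75.32
tool_pos: [0.4439, -0.2882, 0.239]
ee_rot: [-3.131, 0.003, -0.138]
wrist_force: [0.0, 0.3, 0.4]
width: 0.0423
```

Run:
```python
from h import *
state();s=snapshot("wrist");tips("stamp_a",s,.004,.3);balls(s);a=s["img"][0:300,100:640]
s=snapshot("top");cv2.imwrite("pics/top9.png",s["img"]);tips("stamp_a",s,.004,.3);tips("ink_pad",s,0,.4);tips("label_roll",s,0,.4)
b=cv2.resize(s["img"][170:340,170:500],None,fx=1.63,fy=1.63,interpolation=cv2.INTER_CUBIC)
c=np.zeros((a.shape[0]+b.shape[0],540,3),np.uint8);c[:a.shape[0]]=a;c[a.shape[0]:,:b.shape[1]]=b[:,:540];cv2.imwrite("pics/final.png",c)
```

```text
t 75.33 p [ 0.4439 -0.2882  0.239 ] rot [-3.131e+00  3.000e-03 -1.380e-01] F [0.  0.3 0.4] w 0.0423 q [-0.69  0.04  1.35  0.01  1.75  1.02]
stamp_a 0.97 px 309 142 xyz [ 0.5139 -0.2806  0.004 ]
stamp_a 0.84 px 319 208 xyz [ 0.4451 -0.2813  0.004 ]
stamp_a 0.84 px 330 60 xyz [ 0.5871 -0.3115  0.004 ]
stamp_a 0.71 px 52 101 xyz [ 0.5873 -0.033   0.004 ]
stamp_a 0.56 px 246 306 xyz [ 0.3445 -0.1832  0.004 ]
ball [313  25  30  34 810] [328.  41.] [ 0.5909 -0.3098  0.066 ]
ball [  0  80  15  31 398] [ 6. 96.] [ 0.5863 -0.0352  0.066 ]
ball [300 126  29  31 715] [314. 141.] [ 0.5147 -0.288   0.066 ]
ball [305 209  27  28 609] [318. 222.] [ 0.4429 -0.2811  0.066 ]
stamp_a 0.91 px 224 271 xyz [0.4535 0.2356 0.004 ]
stamp_a 0.82 px 449 280 xyz [ 0.5091 -0.2879  0.004 ]
stamp_a 0.76 px 207 207 xyz [0.6006 0.3062 0.004 ]
stamp_a 0.71 px 346 228 xyz [ 0.5978 -0.0349  0.004 ]
stamp_a 0.64 px 284 275 xyz [0.4657 0.0951 0.004 ]
stamp_a 0.63 px 400 341 xyz [ 0.3557 -0.1894  0.004 ]
stamp_a 0.62 px 233 220 xyz [0.5776 0.2379 0.004 ]
stamp_a 0.59 px 464 246 xyz [ 0.5939 -0.3152  0.004 ]
ink_pad 0.62 px 324 163 xyz [0.7552 0.0417 0.    ]
ink_pad 0.56 px 278 224 xyz [0.5843 0.1281 0.    ]
ink_pad 0.44 px 348 233 xyz [ 0.5882 -0.0393  0.    ]
label_roll 0.74 px 339 314 xyz [ 0.3939 -0.0447  0.    ]
```

View pics/final.png

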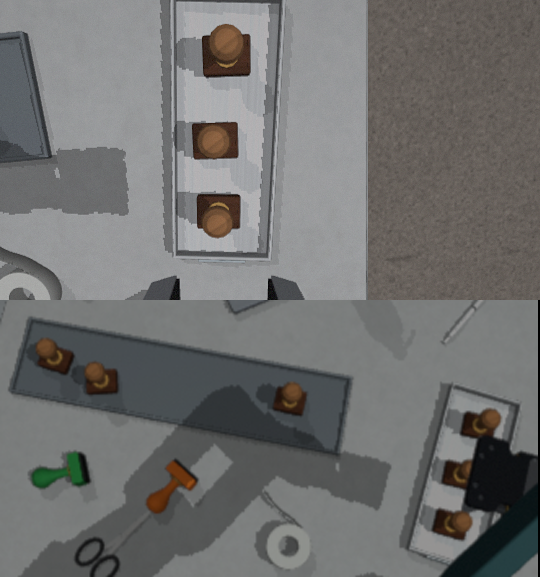

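The final view shows three stamps upright in the tray (balls at (227,42), (213,141) and (217,222)) and three upright in the lane. The ink pad and label roll have not moved, and the robot is clear of everything. I hand the job in.

```bash
python3 -c "
from h import *
state();print(robot.close_job())"
```

```text
t 75.62 p [ 0.4441 -0.288   0.2385] rot [-3.13   0.004 -0.137] F [-0.6 -0.2 -0.2] w 0.0422 q [-0.69  0.04  1.35  0.01  1.76  1.02]
the job is handed in; nothing more can be done
None
```

The job is done and handed in at 75.6 s; no verdict was reported. I stood the two tipped stamps up in the lane, rocked all six handles, and stood the three loose ones in the repair tray. The three sound ones stand in the lane.

- **Rocking results:** the wrist camera tracked how far each block shifted against the gripper. Three stayed put while the handle moved (49–52 px, loose). Three tipped along with it (37–38 px, sound).
- **Mistake, corrected:** I first judged one of the re-erected stamps loose at 38 px and carried it to the tray. The later tests showed it was sound, so I returned it to the lane and put the third loose stamp in its place.
- **Last checks:** three stamps stand upright in the tray at x ≈ 0.445, 0.514 and 0.588, and three stand upright in the lane. The ink pad and label roll measure within about 5 mm of where they started, and the robot is clear.
- **Disagreements:** one sound stamp moved about 2 cm aside during the run but stayed upright in the lane, so I left it there. Low-confidence ink pad detections elsewhere in the last picture were false.

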